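# Find the key that opens the medicine safe

### The arm

A 7-joint arm with a two-finger parallel gripper is mounted at the origin on the work surface. World frame = base frame: x ahead of the robot, y to its left, z up, the work surface at z = 0. Lengths are in mm, angles in rad, forces in N, time in s.
With the tool pointing down it reaches from about 400 to 875 mm from the base axis. Payload 19.3 kg.
Tool frame: the origin (TCP) lies at the very end of the fingers, on their centre line; the grasp point (between the pads) lies 19 mm behind it (ctrl.grasp_offset is the distance from the TCP to the grasp point, in mm); z points along the fingers, y is the direction in which the jaws open and shut (so a half turn about z gives the same grasp; the last joint's range is limited). The gripper opens to 85 mm and grips with 20 to 120 N. Pads are 22 mm wide; open, the fingers measure 114 mm over their backs; the gripper's body (76 mm by 85 mm) begins 54 mm behind the grasp point. The pads swing forward as they close: fully open they stand 13 mm farther back than shut.
Start: joints at [-1.281, 0.521, -0.036, 1.599, 0.021, 1.021, -0.113], TCP at [220.072, 584.964, 231.291] pointing down, gripper open.
Joint ranges: [-2.91, 2.91], [-0.3, 2.13], [-1.5, 1.42], [0.17, 2.43], [-1.26, 4.41], [0.16, 1.93], [-2.52, 2.52]. Speed limits (rad/s): [1.89, 1.89, 2.39, 2.39, 3.01, 3.01, 3.01].

### API

Orientations are given as a unit quaternion [w, x, y, z].
In Python, from station import ctrl, cams, workorder, spot_in, landmark_of gives the robot as it stands.
- The arm moves only by the tool carry_out, never from a script. Its argument "steps" is one flat list of numbers, 5 for each row, row after row: the shift along the world's x, y, z in mm, then the turn about the world's z in degrees, then the closure in counts, from 0 (fully open) to 255 (shut). In form: [dx, dy, dz, spin, jaw, dx, dy, dz, spin, jaw, ...]. A call has 1 to 12 rows; each row shifts and turns the commanded pose from where the row before left it; what a row does not reach is not made up. A row lasts 1/12 s, in which the tool goes at most 41.7 mm and 7.16 degrees, less where a joint would pass 70% of its speed; a pose out of reach is approached as far as the arm can. A call with a gripper value outside its range is refused whole. The fingers move at their own pace and stop on an object; "force" is the grip in N (left out, the last holds). Time passes only in rows, so rows that do not move let the fingers close. It gives the time, the measured TCP pose, the force and the opening at its end, in the units of the state.
- ctrl.sense(): the state, without advancing time (a new reading comes with each control period).
- cams.grab_frame(name): name is "scene" or "top" or "wrist"; returns the picture (384x512x3 uint8, red, green, blue); there is no depth.
- cams.camera_params(name): a dict with "vfov" (degrees; the focal length in pixels is half the picture's height over the tangent of half this angle, whatever the lens; pixels are square), "cx", "cy" (the principal point, pixels), "R" (3x3) and "t" (3): a world point X has camera coordinates R X + t. Camera axes: x right, y down, z forward; pixel columns grow to the right and rows downward; lengths in mm; the calibration is good to about 2 mm. A picture is of the moment at which its call begins: read the wrist's pose just before it. camera_params takes no time and is no camera call; for the wrist camera it gives the pose at the moment of the call.
- workorder.hand_in(): hands the job in, once; it reports no verdict.
Trained networks look in the newest picture that a camera, given by its name, has taken for a name from the list of things; names that differ only in an ending like _2 or _b are one class to them, and where a whole thing is asked for, a point or a joint stands for the part that bears it (a point fixed in the world has none). Each returns a list of dicts, best first, with "score" (0 to 1); they miss things now and then, are a little off and sometimes report something else, mostly with a low value. They report only what shows in the picture. A call takes as long as a camera call. They do not tell look-alikes from the thing itself.
- spot_in(camera, target): "box" ([left, top, right, bottom] in pixels, round what is visible of it).
- landmark_of(camera, target): "pixel" ([column, row] in pixels: a listed point, or the origin of a listed thing).
The state is a dict: "t": time; "q": joint angles; "qd": joint speeds; "tau": joint torques, N m; "position": TCP position; "ee_rot": TCP orientation; "wrist_force": force on the tool from outside, world axes, zero at the start; "torque": the same for the moment, N m; "opening": finger opening in mm.
Only numpy, scipy, OpenCV 4.12 (cv2) and the standard library are available. Lean on these libraries where they do the work, as an engineer would, in place of code of your own. Each camera call takes 0.05 s, during which the arm holds its last target.

### The job

Unlock the medicine safe: one of the three keys in the rack turns its lock, so try them one at a time, pushing each right down into the keyhole and turning it clockwise, and put any key that will not turn back upright in the rack. Leave the right key in the lock, turned a quarter turn as far as it goes, then swing the bolt lever over from its shut mark until it clicks fully home at the other, open mark. Leave the other things on the table and on the safe where they are.

Things in the scene. Friction and masses are not known exactly. Their poses are not given: they have to be found in the camera images.
- safe: low grey steel medicine safe with a white lid, 220 (x) x 300 (y) x 100 mm tall, fixed to the table. Origin: centre of its underside; z up. Keyhole at (-10, 85, 100) mm, lever pivot at (40, -45, 100) mm in its frame.
- keyhole (a point): centre of the keyhole in the lid's top face (height 100 mm): slot 31 mm along the safe's x, 8 wide, 1.5 lead-in, vertical. A key goes in with its x along the safe's x; fully in, its flange lies on the lid, tip 38 below the lid's top. Not fully in, it cannot turn. A wrong key stops hard after 0.15 to 0.3 rad (forced, it slips in the fingers) and must be turned back to come out.
- lock (a joint): angle of the cam in the lock, driven by the key's tip: 0 locked, grows clockwise seen from above to a stop at 1.4 rad. It lags the key by about 0.11 rad of play (the key turns about 1.5), resists with 0.05 N m, stays where left. A wrong key cannot take it past 0.25; its torque then exceeds 0.3 N m. A key turned back to within 0.05 rad of the safe's x leaves it aligned for the next.
- lever_pivot (a point): pivot of the bolt lever on the lid's top face; its axis is vertical
- lever_knob (a point): centre of the top of the lever's upright black knob, 20 mm in diameter, standing 6 to 46 mm above the lid, 90 mm from the pivot on a flat steel arm 16 mm wide (its top 16 mm above the lid). Shut, it lies from the pivot towards the safe's -x.
- lever (a joint): bolt lever: 0 shut, grows counter-clockwise seen from above (knob from the safe's -x side of the pivot towards its -y side) to a stop at 1.3 rad, the open mark. Blocked at about 0.05 until the lock is turned. Needs about 2 N at the knob, up to 5 N over a spring click at 1.0 to 1.1 rad; stays where left. Push the knob sideways.
- rack: wooden key rack, 190 (x) x 64 (y) x 50 mm tall, fixed. Origin: centre of its underside; z up. Three vertical sockets in its top at x = -60, 0 and 60 (y = 0), each 33 long (x), 10 wide (y), 2 lead-in, 42 deep, one key to each; a key in it rests on its flange, tip 12 mm above the rack's underside.
- key_1: all-steel safe key with a round head, 78 mm tall, 80 g, upright in the rack. Origin: centre of its lower tip; z up; x along the bit. From the tip up: bit 28 (x) x 5 (y) mm to 27 (24 x 3 in the lowest 2; one cut, different on each key), shank 6 thick, flat flange 30 (x) x 18 (y) at 38 to 42, dark round head 13 in diameter at 42 to 78 to grip by. A half turn about z makes no difference.
- key_2: all-steel safe key with a round head, 78 mm tall, 80 g, upright in the rack. Origin: centre of its lower tip; z up; x along the bit. From the tip up: bit 28 (x) x 5 (y) mm to 27 (24 x 3 in the lowest 2; one cut, different on each key), shank 6 thick, flat flange 30 (x) x 18 (y) at 38 to 42, dark round head 13 in diameter at 42 to 78 to grip by. A half turn about z makes no difference.
- key_3: all-steel safe key with a round head, 78 mm tall, 80 g, upright in the rack. Origin: centre of its lower tip; z up; x along the bit. From the tip up: bit 28 (x) x 5 (y) mm to 27 (24 x 3 in the lowest 2; one cut, different on each key), shank 6 thick, flat flange 30 (x) x 18 (y) at 38 to 42, dark round head 13 in diameter at 42 to 78 to grip by. A half turn about z makes no difference.
- pills: small amber tablet jar, 40 mm across, 75 tall; sizes in mm; stays where it is; origin: centre of its underside
- syrup: amber bottle, 52 mm across, 130 tall; sizes in mm; stays where it is; origin: centre of its underside
- carton: cardboard carton 40 x 110 x 45; sizes in mm; stays where it is; origin: centre of its underside
- dish: steel bowl, 90 mm across, 35 tall; sizes in mm; stays where it is; origin: centre of its underside
- tape: roll of white tape, 60 mm across, 25 tall, lying on the safe's lid at the far corner beyond the keyhole; sizes in mm; stays where it is; origin: centre of its underside
- swabs: white ceramic cup, 80 mm across, 90 tall; sizes in mm; stays where it is; origin: centre of its underside
- gauze: white packet 80 x 80 x 30; sizes in mm; stays where it is; origin: centre of its underside
Things that resemble listed ones, but are neither listed nor needed, are in the scene too. Of the things shaped like the rack, the wooden one is meant.

How it is judged (in metres and radians):
On the way, in this order (a step that is already met when the one before it is completed fails the run):
1. a key fully in the lock and the lock turned (((horizontal distance between key_1 and keyhole below 0.006 m and z of key_1 in the frame of safe below 0.066 m and angle between key_1's own z axis and vertical below 0.15 rad) or (horizontal distance between key_2 and keyhole below 0.006 m and z of key_2 in the frame of safe below 0.066 m and angle between key_2's own z axis and vertical below 0.15 rad) or (horizontal distance between key_3 and keyhole below 0.006 m and z of key_3 in the frame of safe below 0.066 m and angle between key_3's own z axis and vertical below 0.15 rad)) and value of joint lock above 1.05 rad), for 0.1 s.
2. the bolt lever thrown to the open mark (value of joint lever above 1.15 rad), for 0.1 s.
At the end, for the whole second after the job is handed in: Lock past 1.05 rad with a key fully in (tip within 6 mm of the keyhole axis and under 66 mm above the safe's foot); lever past 1.15 rad; each other key upright (0.2 rad) and fully down in the rack (tip under 18 mm above its foot, within 12 mm of its centre line); all at rest (all of step 1 and value of joint lever above 1.15 rad and velocity of joint lever below 0.05 rad/s and ((horizontal distance between key_1 and keyhole below 0.006 m and z of key_1 in the frame of safe below 0.066 m and angle between key_1's own z axis and vertical below 0.15 rad) or (x of key_1 in the frame of rack between -0.075 and 0.075 m and y of key_1 in the frame of rack between -0.012 and 0.012 m and z of key_1 in the frame of rack below 0.018 m and angle between key_1's own z axis and vertical below 0.2 rad)) and ((horizontal distance between key_2 and keyhole below 0.006 m and z of key_2 in the frame of safe below 0.066 m and angle between key_2's own z axis and vertical below 0.15 rad) or (x of key_2 in the frame of rack between -0.075 and 0.075 m and y of key_2 in the frame of rack between -0.012 and 0.012 m and z of key_2 in the frame of rack below 0.018 m and angle between key_2's own z axis and vertical below 0.2 rad)) and ((horizontal distance between key_3 and keyhole below 0.006 m and z of key_3 in the frame of safe below 0.066 m and angle between key_3's own z axis and vertical below 0.15 rad) or (x of key_3 in the frame of rack between -0.075 and 0.075 m and y of key_3 in the frame of rack between -0.012 and 0.012 m and z of key_3 in the frame of rack below 0.018 m and angle between key_3's own z axis and vertical below 0.2 rad)) and linear speed of each of key_1, key_2, key_3 below 0.03 m/s); the robot touches nothing.
It fails at once if another thing on the table or the safe is moved more than 40 mm (distance of any of pills, syrup, carton, dish, tape, swabs, gauze from where it was at the start of the episode above 0.04 m).
It also fails if it takes over 72 s, if anything falls off the work surface, if the arm or the gripper's body presses on something with over 40 N, if the wrist force passes 120 N, or if a joint passes its speed limit or range.

## Working session

There is one attempt and no reset: what is moved stays moved. The work goes in short steps, Python scripts to look and compute and a tool call to move; the robot and the scene stay as the last step left them, time stands still between calls to the robot, and variables do not carry over. Pictures are saved under pics/ and viewed, and the job is handed in when it is done.

Besides the shell and the picture viewer there is one more tool, called after "Request:" in YAML: its name, and indented under it one key for each argument. carry_out: Moves the arm, as the interface text tells. Its arguments: {"type":"object","properties":{"steps":{"type":"array"},"force":{"type":"number"}},"required":["steps"]}

```bash
ls; mkdir -p pics
python3 - <<'E'
from station import ctrl,cams
import cv2
s=ctrl.sense();print({k:s[k] for k in('t','position','ee_rot','opening','wrist_force')}, ctrl.grasp_offset)
for n in('scene','top','wrist'):
    im=cams.grab_frame(n);cv2.imwrite(f'pics/{n}0.png',im[:,:,::-1])
    p=cams.camera_params(n);print(n,p)
E
```

```text
pics
{'t': 0.0, 'position': array([219.97327141, 584.65786325, 230.73610809]), 'ee_rot': array([-5.90214750e-05,  1.78944468e-01,  9.83859020e-01, -5.50375570e-04]), 'opening': 85.54963320281915, 'wrist_force': array([ 0.08544693,  1.06304715, -0.45554098])} 18.700000000000003
scene {'vfov': 48.26596336861925, 'cx': 264.08546324685153, 'cy': 190.40536848251284, 'R': array([[ 0.07759213,  0.99698429, -0.00133442],
       [ 0.81110017, -0.06390354, -0.58140593],
       [-0.57973785,  0.04403018, -0.81361254]]), 't': array([ -40.90993969, -372.21352319, 1535.23869125])}
top {'vfov': 56.56893559358104, 'cx': 252.1790069947086, 'cy': 192.6444120601086, 'R': array([[ 0.01661383, -0.99978028,  0.01278196],
       [-0.99879751, -0.01718451, -0.04591541],
       [ 0.04612497, -0.01200376, -0.99886355]]), 't': array([   8.8384561 ,  502.80565376, 1256.06924361])}
wrist {'vfov': 71.70769525397922, 'cx': 255.3378365200266, 'cy': 193.30354968395548, 'R': array([[ 3.51666349e-01,  9.36125239e-01, -5.61667275e-04],
       [ 8.84727023e-01, -3.32161815e-01,  3.26996365e-01],
       [ 3.05922986e-01, -1.15490540e-01, -9.45025429e-01]]), 't': array([-624.82678178,  -43.05791457,  381.57748835])}
```

View pics/scene0.png

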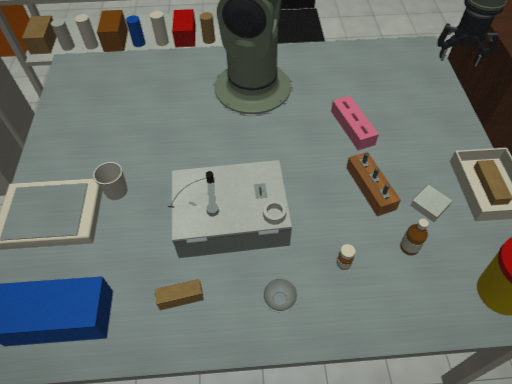

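View pics/top0.png

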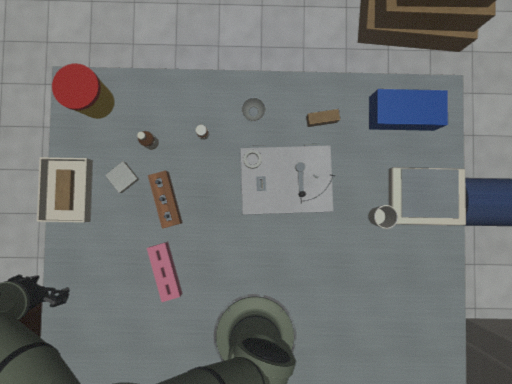

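View pics/wrist0.png

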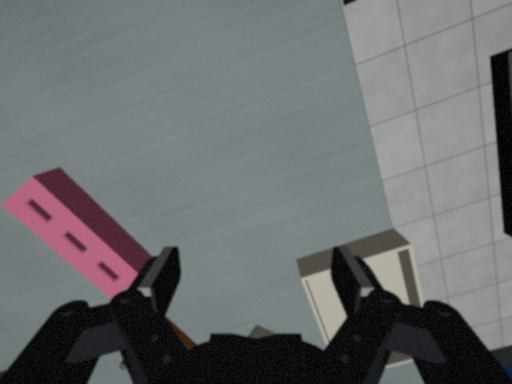

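```bash
cat > h.py <<'E'
import numpy as np,cv2
from station import ctrl,cams,spot_in,landmark_of
H=384
def f(p): return H/2/np.tan(np.radians(p['vfov'])/2)
def ray(p,px):
    d=np.array([(px[0]-p['cx'])/f(p),(px[1]-p['cy'])/f(p),1.0]);R=np.array(p['R']);t=np.array(p['t'])
    return -R.T@t, R.T@d
def onz(p,px,z):
    o,d=ray(p,px);return o+d*(z-o[2])/d[2]
def proj(p,X):
    X=np.atleast_2d(X);c=X@np.array(p['R']).T+np.array(p['t']);return np.c_[c[:,0]/c[:,2]*f(p)+p['cx'],c[:,1]/c[:,2]*f(p)+p['cy']]
E
python3 - <<'E'
from h import *
Z={'keyhole':100,'lever_pivot':100,'lever_knob':146,'safe':0,'rack':0,'key_1':12,'tape':100}
for n in('top','scene'):
    cams.grab_frame(n);p=cams.camera_params(n)
    for k,z in Z.items():
        print(n,k,[(round(d['score'],2),np.round(d['pixel'],1).tolist(),np.round(onz(p,d['pixel'],z)[:2],1).tolist()) for d in landmark_of(n,k)][:4])
E
```

```text
top keyhole [(0.79, [262.6, 184.9], [524.7, -15.6])]
top lever_pivot [(0.73, [297.8, 170.9], [573.3, -131.8])]
top lever_knob [(0.57, [374.6, 213.8], [435.7, -371.5]), (0.56, [152.2, 144.9], [643.0, 339.7]), (0.54, [302.4, 192.3], [500.2, -140.8])]
top safe [(0.64, [280.9, 183.0], [539.6, -85.4]), (0.56, [152.1, 142.1], [678.8, 380.0]), (0.53, [161.6, 182.9], [532.4, 341.8])]
top rack [(0.82, [164.5, 200.4], [470.0, 329.7]), (0.61, [168.7, 268.0], [231.0, 308.2])]
top key_1 [(0.59, [161.5, 183.1], [530.9, 339.2]), (0.49, [165.1, 197.7], [479.4, 325.1]), (0.41, [170.5, 215.8], [415.8, 304.3])]
top tape [(0.46, [251.9, 160.7], [604.6, 21.1]), (0.24, [124.6, 180.5], [531.3, 439.3])]
scene keyhole [(0.75, [259.8, 190.3], [529.3, -11.5]), (0.66, [370.6, 187.3], [542.8, 286.0]), (0.61, [376.6, 201.1], [588.2, 291.8])]
scene lever_pivot [(0.55, [214.4, 209.3], [580.5, -133.3])]
scene lever_knob [(0.82, [211.5, 174.0], [500.0, -135.6])]
scene safe [(0.71, [374.8, 184.2], [462.6, 337.2]), (0.66, [232.9, 219.1], [551.8, -90.3])]
scene rack [(0.83, [351.7, 126.9], [224.4, 314.5]), (0.76, [369.9, 187.9], [474.9, 319.6])]
scene key_1 [(0.48, [371.3, 182.0], [462.3, 324.2]), (0.45, [362.4, 169.1], [412.1, 308.1])]
scene tape [(0.63, [274.4, 214.9], [609.8, 20.3])]
```

Run:
```python
import cv2
a=cv2.imread('pics/scene0.png')[140:260,160:420];cv2.imwrite('pics/sc0c.png',cv2.resize(a,None,fx=3,fy=3,interpolation=cv2.INTER_CUBIC))
a=cv2.imread('pics/top0.png')[130:310,130:350];cv2.imwrite('pics/tc0c.png',cv2.resize(a,None,fx=3,fy=3,interpolation=cv2.INTER_CUBIC))
```

```text
(no output)
```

View pics/sc0c.png

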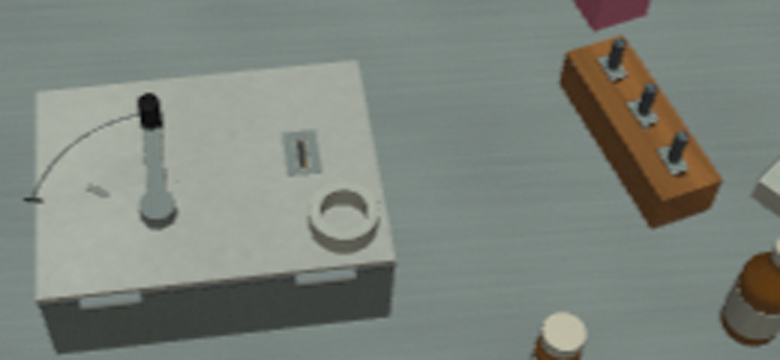

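View pics/tc0c.png

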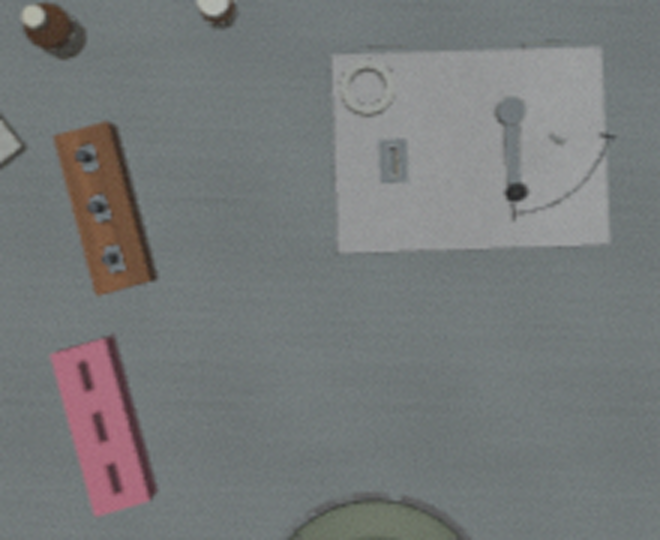

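Run:
```python
from h import *
p=cams.camera_params('wrist');s=ctrl.sense()
R=np.array(p['R']);c=-R.T@p['t'];print('cam',c,'rel',c-s['position'])
from scipy.spatial.transform import Rotation as Ro
q=s['ee_rot'];T=Ro.from_quat([q[1],q[2],q[3],q[0]]).as_matrix()
print('cam in tool',T.T@(c-s['position']),'axes in tool\n',T.T@R.T)
a=np.radians(104.4-69.4);
# rotate tool by a, put TCP so that centre ray hits z=50 at rack centre
Rz=np.array([[np.cos(a),-np.sin(a),0],[np.sin(a),np.cos(a),0],[0,0,1]])
off=Rz@(c-s['position'])
for z in(230,260):
    for row in(193,230):
        d=Rz@ray(p,(256,row))[1];o=off+[0,0,z]
        hit=o+d*(60-o[2])/d[2];print(z,row,'TCP for rack',np.array([472,325])-hit[:2])
for n in('pills','syrup','carton','dish','swabs','gauze'):
  for cam in('top',):
    pp=cams.camera_params(cam)
    print(n,[(round(d['score'],2),np.round(onz(pp,d['pixel'],0)[:2]).tolist()) for d in landmark_of(cam,n)][:3])
```

```text
cam [141.13298776 614.79335166 374.75907633] rel [-78.94550284  29.8405782  143.48055126]
cam in tool [ 8.44019412e+01  1.18968783e-01 -1.43477592e+02] axes in tool
 [[ 5.17885782e-04 -9.45033465e-01 -3.26973212e-01]
 [ 9.99999816e-01  3.85634415e-04  4.69299177e-04]
 [-3.17411304e-04 -3.26973395e-01  9.45033490e-01]]
230 193 TCP for rack [449.36112324 318.06849782]
230 230 TCP for rack [399.67263526 305.25881359]
260 193 TCP for rack [439.3678622 315.4110304]
260 230 TCP for rack [384.92419999 301.37546302]
pills [(0.57, [718.0, 204.0])]
syrup [(0.52, [595.0, -141.0]), (0.51, [679.0, 373.0])]
carton [(0.93, [776.0, -207.0])]
dish [(0.79, [799.0, 20.0]), (0.15, [711.0, 200.0])]
swabs [(0.72, [429.0, -414.0])]
gauze [(0.87, [547.0, 476.0]), (0.36, [589.0, -150.0])]
```

Request:
carry_out:
  steps: [22.5, -21, 0, 2.9, 0, 22.5, -21, 0, 2.9, 0, 22.5, -21, 0, 2.9, 0, 22.5, -21, 0, 2.9, 0, 22.5, -21, 0, 2.9, 0, 22.5, -21, 0, 2.9, 0, 22.5, -21, 0, 2.9, 0, 22.5, -21, 0, 2.9, 0, 22.5, -21, 0, 2.9, 0, 22.5, -21, 0, 2.9, 0, 22.5, -21, 0, 2.9, 0, 22.5, -21, 0, 2.9, 0]

```text
t: 2.25
position: [491.1, 331.8, 231.4]
ee_rot: [0.0, -0.125, 0.992, 0.0]
wrist_force: [0.1, 0.7, 0.2]
opening: 85.1
```

Request:
carry_out:
  steps: [0, 0, 0, 0, 0, 0, 0, 0, 0, 0, 0, 0, 0, 0, 0]

```text
t: 2.5
position: [489.7, 333.3, 231.2]
ee_rot: [-0.0, -0.123, 0.992, 0.0]
wrist_force: [0.6, 0.8, -0.3]
opening: 85.3
```

Run:
```python
from h import *
s=ctrl.sense();print(s['t'],s['position'],s['ee_rot'],s['q'])
p=cams.camera_params('wrist');im=cams.grab_frame('wrist');cv2.imwrite('pics/w1.png',im[:,:,::-1])
np.save('w1p.npy',p,allow_pickle=True)
for k,z in(('rack',0),('key_1',12)):
    print(k,[(round(d['score'],2),np.round(d['pixel'],1).tolist(),np.round(onz(p,d['pixel'],z)[:2],1).tolist()) for d in landmark_of('wrist',k)][:4])
# prediction overlay
```

```text
2.5 [489.71902734 333.30406831 231.24633259] [-1.58839911e-04 -1.23203486e-01  9.92381406e-01  1.43824272e-04] [-0.61706607  0.47081272 -0.11326751  1.68570369  0.06092076  0.98862535
  1.06620144]
rack [(0.73, [250.7, 150.0], [472.4, 322.5])]
key_1 [(0.87, [249.9, 150.1], [470.8, 321.2]), (0.77, [250.6, 193.2], [531.1, 337.1]), (0.75, [244.8, 107.2], [418.2, 301.5])]
```

View pics/w1.png

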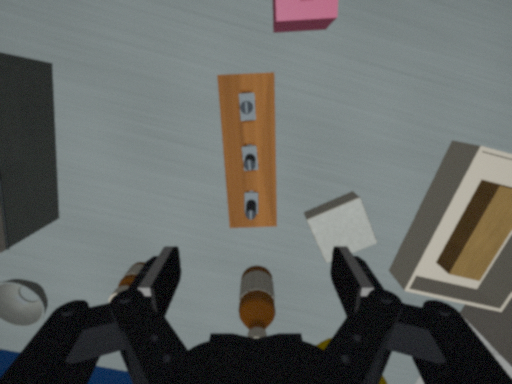

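```bash
cat >> h.py <<'E'
def rectify(im,p,z,cx,cy,half=130,res=0.5):
    """world grid image: rows = x descending, cols = y descending"""
    n=int(2*half/res);i=np.arange(n)
    X,Y=np.meshgrid(cx+half-i*res,cy+half-i*res,indexing='ij')
    q=proj(p,np.c_[X.ravel(),Y.ravel(),np.full(X.size,z)]).astype(np.float32)
    return cv2.remap(im,q[:,0].reshape(n,n),q[:,1].reshape(n,n),cv2.INTER_CUBIC)
def g2w(r,c,cx,cy,half=130,res=0.5): return cx+half-r*res, cy+half-c*res
E
python3 - <<'E'
from h import *
p=np.load('w1p.npy',allow_pickle=True).item();im=cv2.imread('pics/w1.png')
for z in(50,54,90):
    g=rectify(im,p,z,472,322);cv2.imwrite(f'pics/r{z}.png',g)
    if z==50:
        h=cv2.cvtColor(cv2.GaussianBlur(g,(5,5),0),cv2.COLOR_BGR2HSV)
        m=((h[...,0]<22)&(h[...,1]>120)&(h[...,2]>110)).astype(np.uint8)
        m=cv2.morphologyEx(m,cv2.MORPH_OPEN,np.ones((9,9)))
        n,l,st,c=cv2.connectedComponentsWithStats(m);print(st)
        k=1+np.argmax(st[1:,4]);k=l[260,300] or k
        pts=np.argwhere(l==k)[:,::-1].astype(np.float32)
        (cc,rr),wh,ang=cv2.minAreaRect(pts);print(g2w(rr,cc,472,322),np.array(wh)/2,ang)
        g[l!=k]//=3;cv2.imwrite('pics/r50m.png',g)
a=np.hstack([cv2.imread('pics/r50m.png')[40:480,150:370],cv2.imread('pics/r54.png')[40:480,150:370],cv2.imread('pics/r90.png')[40:480,150:370]]);cv2.imwrite('pics/rr.png',a)
E
```

```text
[[     0      0    520    520 233008]
 [   152     65    219    389  37392]]
(472.7375946044922, 321.7462921142578) [187.74357605  61.68310165] 73.44293212890625
```

View pics/rr.png

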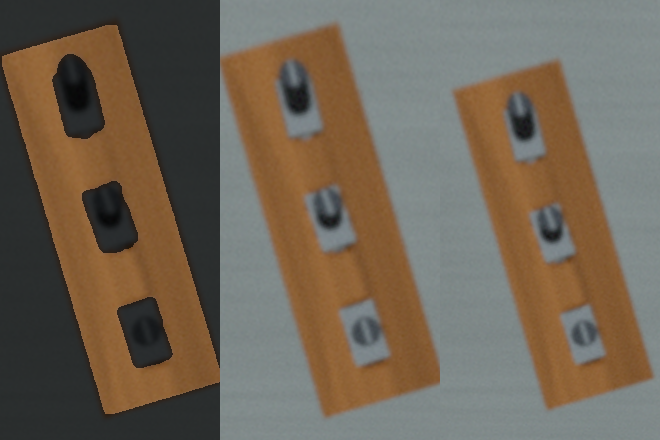

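Request:
carry_out:
  steps: [20, 3, 0, 1.2, 0, 20.5, 2.5, -15, 1.2, 0, 0, 0, -30, 0, 0, 0, 0, -30, 0, 0, 0, 0, -30, 0, 0, 0, 0, -25, 0, 0, 0, 0, -15, 0, 0, 0, 0, 0, 0, 0, 0, 0, 0, 0, 0]

```text
t: 3.4
position: [530.0, 339.0, 86.2]
ee_rot: [-0.0, -0.145, 0.989, -0.0]
wrist_force: [0.5, -0.3, 0.8]
opening: 85.5
```

Run:
```python
from h import *
s=ctrl.sense();print(s['t'],s['position'],s['ee_rot'],s['q'])
im=cams.grab_frame('wrist');im2=cams.grab_frame('scene')[130:240,320:440]
cv2.imwrite('pics/w2.png',np.hstack([im,cv2.resize(im2,(280,384))])[:,:,::-1])
```

```text
3.4 [529.95525378 339.04851774  86.18411448] [-4.64356089e-04 -1.44687214e-01  9.89477321e-01 -1.60687410e-04] [-0.5933664   0.70341662 -0.10476905  1.69289158  0.09897002  0.75140852
  1.11530499]
```

View pics/w2.png

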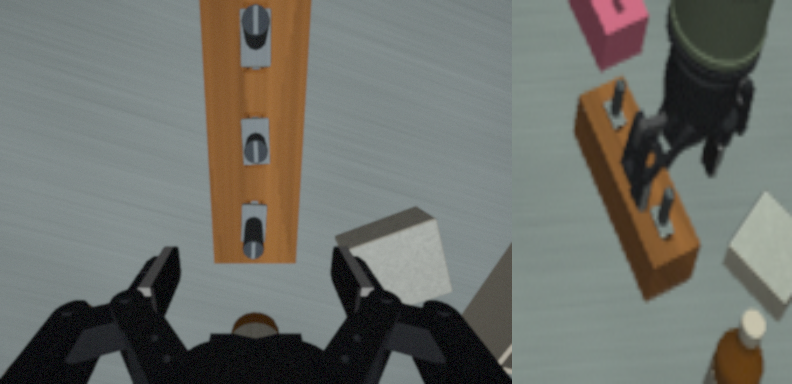

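Run:
```python
from h import *
p=cams.camera_params('wrist');im=cv2.imread('pics/w2.png')
print(onz(p,(254,250),90),onz(p,(256.5,152),90),onz(p,(255.5,21),90))
print(proj(p,[[530.2,338.8,90],[472.7,321.7,90],[530,339,105]]))
cv2.imwrite('pics/w2c.png',cv2.resize(im[110:280,180:330],None,fx=4,fy=4,interpolation=cv2.INTER_CUBIC)[:600])
```

```text
[532.02595438 338.86881147  90.        ] [474.36211778 323.133372    90.        ] [416.71770662 305.34056319  90.        ]
[[254.75044031 247.44216236]
 [254.81390486 148.24251282]
 [255.17855575 261.40779746]]
```

View pics/w2c.png

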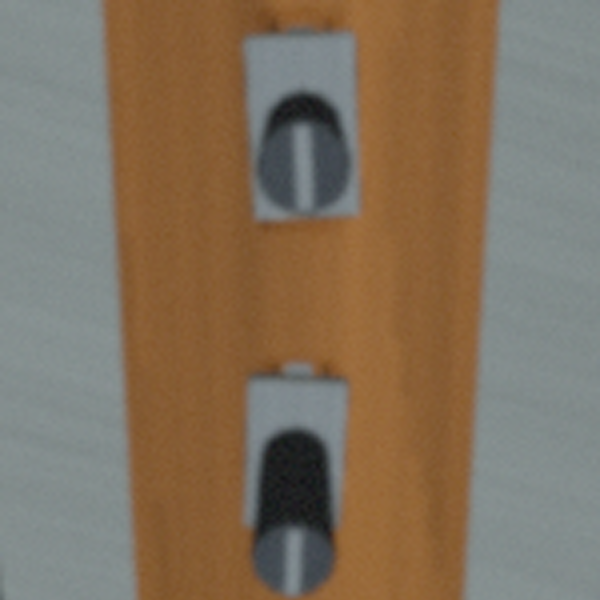

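Request:
carry_out:
  steps: [1.5, 0, -14, 0, 0, 0, 0, -14, 0, 0, 0, 0, 0, 0, 0, 0, 0, 0, 0, 255, 0, 0, 0, 0, 255, 0, 0, 0, 0, 255, 0, 0, 0, 0, 255, 0, 0, 0, 0, 255, 0, 0, 0, 0, 255, 0, 0, 0, 0, 255, 0, 0, 0, 0, 255, 0, 0, 0, 0, 255]
  force: 40

```text
t: 4.5
position: [532.2, 338.6, 58.6]
ee_rot: [0.0, -0.144, 0.99, 0.0]
wrist_force: [-1.4, -0.4, 5.2]
opening: 12.0
```

Request:
carry_out:
  steps: [0, 0, 10, 0, 255, 0, 0, 20, 0, 255, 0, 0, 30, 0, 255, 0, 0, 35, 0, 255, 0, 0, 35, 0, 255, 0, -10, 25, 0, 255, 0, -20, 15, 0, 255]
  force: 50

```text
t: 5.08
position: [532.1, 310.8, 232.1]
ee_rot: [0.002, -0.146, 0.989, 0.001]
wrist_force: [1.2, 0.6, -1.9]
opening: 11.4
```

Request:
carry_out:
  steps: [1, -30, 0, -1.2, 255, 1, -30, 0, -1.2, 255, 1, -30, 0, -1.2, 255, 1, -30, 0, -1.2, 255, 1, -30, 0, -1.2, 255, 1, -30, 0, -1.2, 255, 1, -30, 0, -1.2, 255, 1, -30, 0, -1.2, 255, 1, -30, 0, -1.2, 255, 1, -30, 0, -1.2, 255, 1, -20, 0, -1.2, 255, 1, -3, 0, -1.7, 255]

```text
t: 6.08
position: [543.8, -18.9, 229.0]
ee_rot: [0.0, -0.012, 1.0, -0.001]
wrist_force: [0.3, -0.6, -1.3]
opening: 11.4
```

Request:
carry_out:
  steps: [0, 0, 0, 0, 255, 0, 0, 0, 0, 255]

```text
t: 6.25
position: [544.1, -13.8, 228.6]
ee_rot: [0.0, -0.015, 1.0, 0.0]
wrist_force: [-0.4, 0.7, -0.2]
opening: 11.9
```

Run:
```python
from h import *
s=ctrl.sense();print(s['t'],s['position'],s['ee_rot'],s['q'],s['opening'])
p=cams.camera_params('wrist');im=cams.grab_frame('wrist');cv2.imwrite('pics/w3.png',im[:,:,::-1])
np.save('w3p.npy',p,allow_pickle=True)
for k,z in(('keyhole',100),('lever_pivot',100),('lever_knob',146),('safe',0)):
    print(k,[(round(d['score'],2),np.round(d['pixel'],1).tolist(),np.round(onz(p,d['pixel'],z)[:2],1).tolist()) for d in landmark_of('wrist',k)][:4])
```

```text
6.25 [544.07712361 -13.77664316 228.61883522] [ 1.30434332e-04 -1.51896401e-02  9.99884597e-01  2.23575558e-04] [-0.0889789   0.39622862  0.00750414  1.81861629 -0.00415865  0.92647176
  1.52161767] 11.850928960591885
keyhole []
lever_pivot [(0.61, [142.6, 216.8], [585.5, -138.2])]
lever_knob [(0.77, [102.0, 142.2], [496.3, -144.4])]
safe [(0.83, [200.0, 161.0], [542.3, -92.2])]
```

View pics/w3.png

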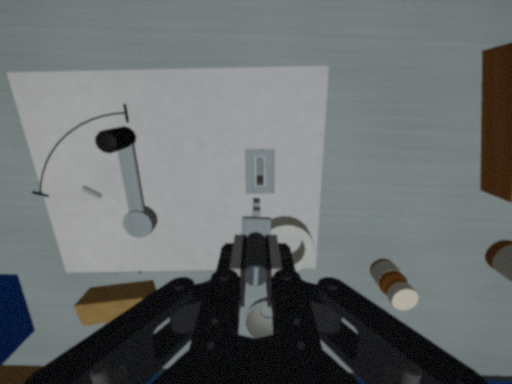

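Run:
```python
from h import *
p=np.load('w3p.npy',allow_pickle=True).item();im=cv2.imread('pics/w3.png')
g=rectify(im,p,100,526,-14,half=40,res=0.2);cv2.imwrite('pics/kh.png',g)
c=im[130:300,180:330];cv2.imwrite('pics/w3c.png',np.hstack([cv2.resize(g,(400,400)),cv2.resize(c,(353,400),interpolation=cv2.INTER_CUBIC)]))
# full lid
g=rectify(im,p,100,540,-90,half=170,res=0.5)
h=cv2.cvtColor(cv2.GaussianBlur(g,(5,5),0),cv2.COLOR_BGR2HSV);cv2.imwrite('pics/lid.png',g)
```

```text
(no output)
```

View pics/w3c.png

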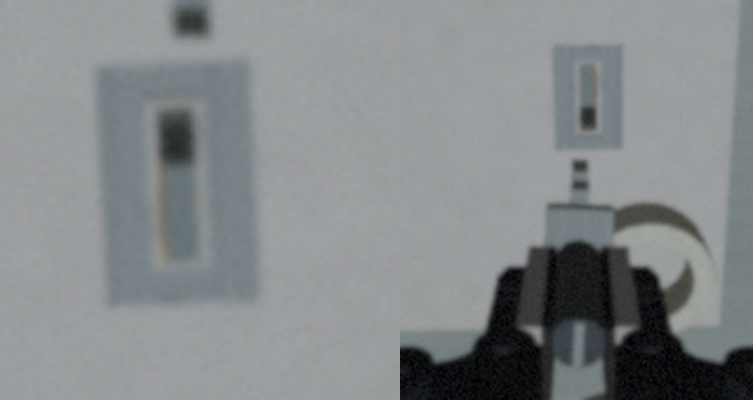

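View pics/lid.png

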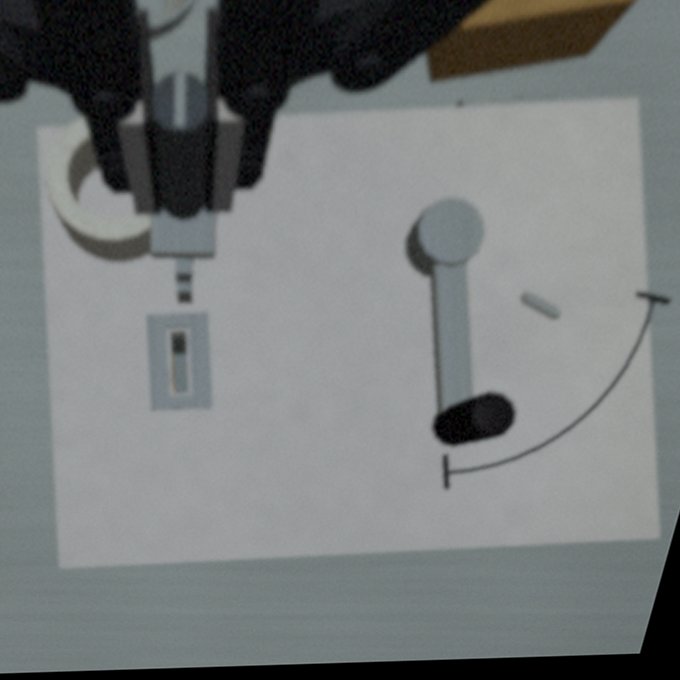

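```bash
python3 - <<'E'
from h import *
p=np.load('w3p.npy',allow_pickle=True).item()
P=np.array([544.08,-13.78,228.62]);tip=P[2]-46.6
def cr(c,r): return 180+(c-400)*150/353, 130+r*170/400
print('head',onz(p,cr(577,343),tip+78)-P)
print('flange top -x edge',onz(p,cr(581,207),tip+42)-P, 'if bottom',onz(p,cr(581,207),tip+38)-P)
print('bit tip -x',onz(p,cr(580,160),tip)-P,'(-12 expected)', onz(p,cr(580,203),tip+27)-P)
print('flange ends', onz(p,cr(547,207),tip+42)-P,onz(p,cr(614,207),tip+42)-P)
print(proj(p,[P,P+[0,0,0.]]))
yaw=np.degrees(2*np.arctan2(.99988,-.01519))-90;print('jaw angle',yaw)
E
python3 - <<'E'
import cv2
im=cv2.imread('pics/w3.png');cv2.imwrite('pics/w3d.png',cv2.resize(im[190:300,220:300],None,fx=6,fy=5.4,interpolation=cv2.INTER_CUBIC))
E
```

```text
head [-1.97721724e+00  1.00515815e-02  3.14000000e+01]
flange top -x edge [-17.26316687   0.59518025  -4.6       ] if bottom [-15.44968729   0.68094596  -8.6       ]
bit tip -x [-14.83674365   0.62680137 -46.6       ] (-12 expected) [-11.69762927   0.59167926 -19.6       ]
flange ends [-16.99547202  -8.20180093  -4.6       ] [-17.52301769   9.13439102  -4.6       ]
[[255.0707709  246.75515712]
 [255.0707709  246.75515712]]
jaw angle 91.74072077789819
```

View pics/w3d.png

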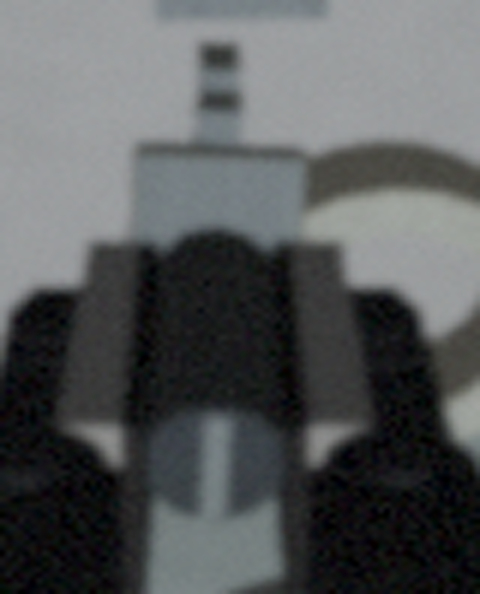

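Request:
carry_out:
  steps: [-6, 1.5, 0, 0.5, 255, -6, 1.5, -15, 0.4, 255, -1, 0.6, -25, 0, 255, 0, 0, -20, 0, 255, 0, 0, -12, 0, 255, 0, 0, 0, 0, 255, 0, 0, 0, 0, 255]

```text
t: 7.08
position: [530.6, -10.7, 156.3]
ee_rot: [-0.0, -0.023, 1.0, 0.0]
wrist_force: [0.0, 0.3, 0.2]
opening: 11.4
```

Run:
```python
from h import *
s=ctrl.sense();print(s['t'],s['position'],s['ee_rot'],s['wrist_force'],s['opening'])
p=cams.camera_params('wrist');im=cams.grab_frame('wrist')[:,:,::-1]
i2=cams.grab_frame('scene')[:,:,::-1]
cv2.imwrite('pics/w4.png',np.hstack([cv2.resize(im[150:300,200:310],(440,600),interpolation=cv2.INTER_CUBIC),cv2.resize(i2[130:280,220:310],(360,600),interpolation=cv2.INTER_CUBIC)]))
P=s['position']
print(proj(p,[[529.55,-9.9,100],[529.55-15.5,-10.6,100],[P[0]-1.6-12,P[1]+.3,P[2]-46.6]]))
```

```text
7.0833 [530.64915133 -10.68859757 156.27026333] [-4.94993121e-04 -2.28820903e-02  9.99738048e-01  1.97648839e-06] [0.01258063 0.31553476 0.15732725] 11.416790380461778
[[256.14221335 209.79177671]
 [256.18328485 191.7158177 ]
 [256.31911136 199.50675566]]
```

View pics/w4.png

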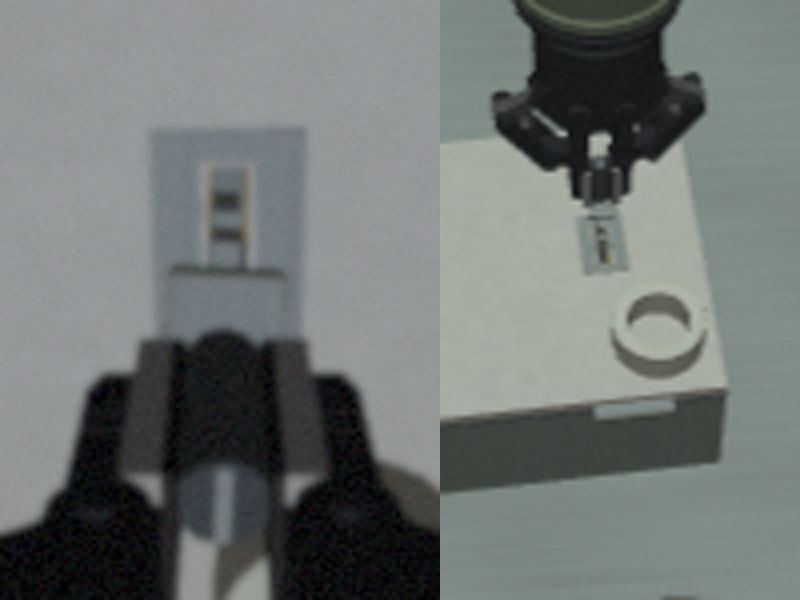

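Request:
carry_out:
  steps: [0.4, 0.4, -6, 0, 255, 0, 0, -8, 0, 255, 0, 0, -8, 0, 255, 0, 0, 0, 0, 255]

```text
t: 7.52
position: [530.6, -10.5, 132.6]
ee_rot: [-0.001, -0.023, 1.0, -0.0]
wrist_force: [-1.4, 0.2, -1.7]
opening: 11.4
```

Request:
carry_out:
  steps: [0, 0, -8, 0, 255, 0, 0, -8, 0, 255, 0, 0, -6, 0, 255, 0, 0, -3, 0, 255, 0, 0, 0, 0, 255, 0, 0, 0, 0, 255]

```text
t: 8.02
position: [531.4, -10.5, 109.0]
ee_rot: [-0.0, -0.023, 1.0, -0.0]
wrist_force: [0.2, 0.6, -1.1]
opening: 11.0
```

Request:
carry_out:
  steps: [0, 0, -1.5, 0, 255, 0, 0, -1, 0, 255, 0, 0, 0, 0, 255]

```text
t: 8.27
position: [531.8, -10.5, 108.3]
ee_rot: [0.001, -0.022, 1.0, 0.0]
wrist_force: [-11.3, 1.0, 36.5]
opening: 11.3
```

Request:
carry_out:
  steps: [0, 0, 0, -3, 255, 0, 0, 0, -4, 255, 0, 0, 0, -4, 255, 0, 0, 0, -4, 255, 0, 0, 0, 0, 255]

```text
t: 8.68
position: [532.6, -10.6, 108.3]
ee_rot: [0.001, 0.11, 0.994, 0.0]
wrist_force: [-4.3, -0.2, 28.0]
opening: 11.7
```

Run:
```python
from h import *
s=ctrl.sense();print(s['t'],s['position'],s['ee_rot'],s['wrist_force'],s['torque'],s['opening'])
```

```text
8.6833 [532.55719886 -10.62317201 108.26628089] [1.36559770e-03 1.10430379e-01 9.93882919e-01 9.94535922e-05] [-4.34606744 -0.18755917 27.95858544] [-0.27063852  1.10002319  0.27126642] 11.675137380346134
```

Request:
carry_out:
  steps: [0, 0, 1, -1, 255, 0, 0, 0, -2, 255, 0, 0, 0, -2, 255, 0, 0, 0, 0, 255]

```text
t: 9.02
position: [532.0, -10.6, 108.3]
ee_rot: [0.001, 0.152, 0.988, 0.0]
wrist_force: [-1.0, -0.7, 10.3]
opening: 11.6
```

Run:
```python
from h import *
s=ctrl.sense();print(s['t'],s['position'],s['ee_rot'],s['wrist_force'],s['torque'],s['opening'])
im=cams.grab_frame('wrist')[:,:,::-1]
cv2.imwrite('pics/w5.png',cv2.resize(im[150:300,180:330],(600,600),interpolation=cv2.INTER_CUBIC))
```

```text
9.0167 [532.04063436 -10.55280051 108.29663518] [6.69986403e-04 1.52465798e-01 9.88308519e-01 5.28034856e-05] [-1.0355762  -0.68102602 10.31053847] [-0.09838767  0.27301353  0.21162693] 11.63406315939917
```

View pics/w5.png

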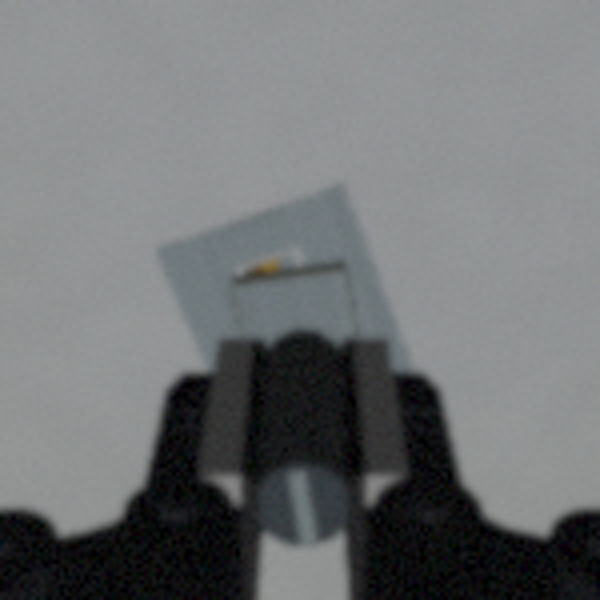

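Request:
carry_out:
  steps: [0, 0, 0.5, 0, 255, 0, 0, 0, -2, 255, 0, 0, 0, -3, 255, 0, 0, 0, 0, 255]
  force: 80

```text
t: 9.4
position: [531.9, -10.7, 108.4]
ee_rot: [0.0, 0.195, 0.981, -0.0]
wrist_force: [2.8, -1.1, 2.6]
opening: 10.7
```

Run:
```python
from h import *
s=ctrl.sense();print(s['t'],s['position'],s['ee_rot'],s['wrist_force'],s['torque'],s['opening'])
im=cams.grab_frame('wrist')[:,:,::-1]
cv2.imwrite('pics/w6.png',cv2.resize(im[150:300,180:330],(600,600),interpolation=cv2.INTER_CUBIC))
```

```text
9.4 [531.90544015 -10.672047   108.41812708] [ 4.95132885e-04  1.95371018e-01  9.80729275e-01 -9.77541829e-05] [ 2.76183245 -1.1242838   2.60958508] [-0.45402359 -0.38948498  0.65754591] 10.695160082978514
```

View pics/w6.png

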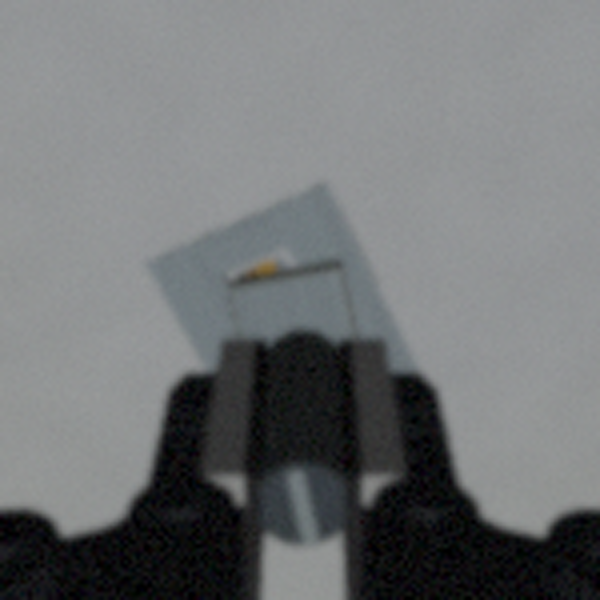

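Request:
carry_out:
  steps: [0, 0, 0, 4, 255, 0, 0, 0, 5, 255, 0, 0, 0, 4.5, 255, 0, 0, 0, 2, 255, 0, 0, 0, 0, 255]

```text
t: 9.87
position: [531.6, -10.5, 108.4]
ee_rot: [0.0, 0.059, 0.998, 0.0]
wrist_force: [-0.4, 1.4, 5.2]
opening: 10.5
```

Run:
```python
from h import *
s=ctrl.sense();print(s['t'],s['position'],s['ee_rot'],s['wrist_force'],s['torque'],s['opening'])
p=cams.camera_params('wrist')
np.save('w7p.npy',p,allow_pickle=True)
im=cams.grab_frame('wrist')[:,:,::-1];cv2.imwrite('pics/w7f.png',im)
cv2.imwrite('pics/w7.png',cv2.resize(im[150:250,205:305],(600,600),interpolation=cv2.INTER_CUBIC))
g=rectify(im,p,104,520,-10,half=20,res=0.07);cv2.imwrite('pics/w7r.png',g)
```

```text
9.8667 [531.62802887 -10.51439187 108.4277641 ] [1.90340182e-04 5.87786124e-02 9.98271006e-01 1.92289942e-04] [-0.4435839   1.43951512  5.17325454] [ 0.16424347 -0.12060426 -0.02776908] 10.478706735947641
```

View pics/w7.png

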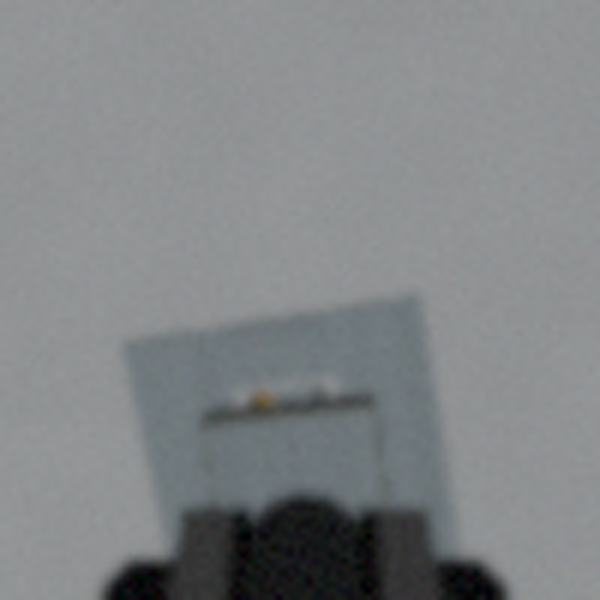

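View pics/w7r.png

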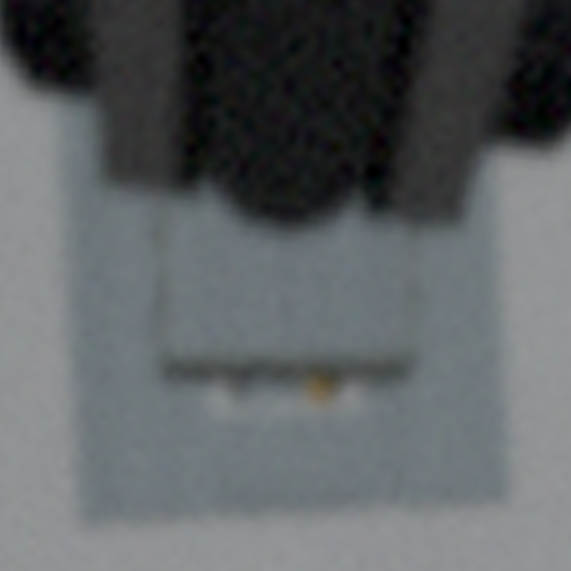

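Request:
carry_out:
  steps: [0, 0, 0, 2.3, 255, 0, 0, 0, 0, 255, 0, 0, 5, 0, 255, 0, 0, 8, 0, 255, 0, 0, 0, 0, 255]

```text
t: 10.33
position: [531.9, -10.6, 122.6]
ee_rot: [0.001, 0.041, 0.999, 0.0]
wrist_force: [0.7, 0.2, -1.1]
opening: 10.7
```

Run:
```python
from h import *
s=ctrl.sense();print(s['t'],s['position'],s['ee_rot'],s['wrist_force'],s['torque'],s['opening'])
im=cams.grab_frame('wrist')[:,:,::-1]
cv2.imwrite('pics/w8.png',cv2.resize(im[150:300,180:330],(600,600),interpolation=cv2.INTER_CUBIC))
```

```text
10.3333 [531.9046611  -10.56947765 122.64567071] [5.97271693e-04 4.06260993e-02 9.99174241e-01 1.22039570e-05] [ 0.72011783  0.24560337 -1.08995596] [ 0.00698396 -0.04457314  0.01911687] 10.702043468076038
```

View pics/w8.png

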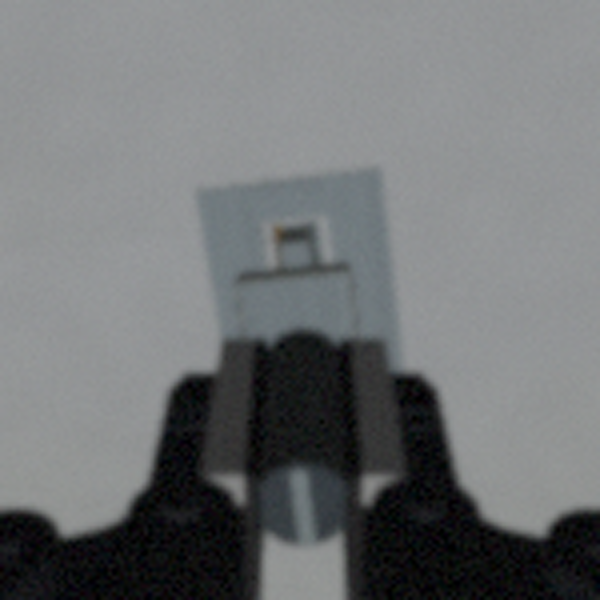

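Request:
carry_out:
  steps: [0, 0, 25, 0, 255, 0, 0, 30, 0, 255, 0, 10, 20, 0, 255, 0, 25, 0, 1.3, 255, 0, 31, 0, 1.4, 255, 0, 31, 0, 1.4, 255, 0, 31, 0, 1.4, 255, 0, 31, 0, 1.4, 255, 0, 31, 0, 1.4, 255, 0, 31, 0, 1.4, 255, 0, 31, 0, 1.4, 255, 0, 31, 0, 1.4, 255]

```text
t: 11.38
position: [531.1, 274.0, 196.2]
ee_rot: [-0.0, -0.069, 0.998, -0.0]
wrist_force: [0.1, 0.6, -1.3]
opening: 10.8
```

Request:
carry_out:
  steps: [0, 31, 0, 1.4, 255, 0, 25, 0, 1.4, 255, 0.4, 10.3, -10, 0, 255, 0, 0, -25, 0, 255, 0, 0, -25, 0, 255, 0, 0, -20, 0, 255, 0, 0, 0, 0, 255, 0, 0, 0, 0, 255]

```text
t: 12.05
position: [531.5, 338.1, 115.7]
ee_rot: [-0.001, -0.093, 0.996, -0.001]
wrist_force: [-0.0, -0.6, -0.2]
opening: 11.0
```

Run:
```python
from h import *
s=ctrl.sense();print(s['t'],s['position'],s['ee_rot'],s['wrist_force'],s['torque'],s['opening'])
im=cams.grab_frame('wrist')[:,:,::-1]
cv2.imwrite('pics/w9.png',cv2.resize(im[100:300,155:355],(600,600),interpolation=cv2.INTER_CUBIC))
```

```text
12.05 [531.54442299 338.09236624 115.68284067] [-8.17609662e-04 -9.27603663e-02  9.95687935e-01 -6.18170603e-04] [-0.03039242 -0.62591584 -0.19849895] [ 0.02516588 -0.03390534  0.0080969 ] 11.028365926356445
```

View pics/w9.png

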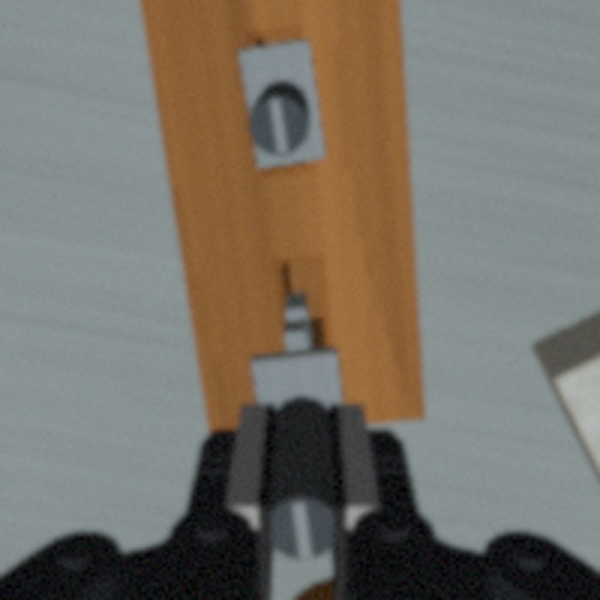

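Request:
carry_out:
  steps: [0.5, 0.4, -10, -1.2, 255, 0, 0, -10, 0, 255, 0, 0, -8, 0, 255, 0, 0, 0, 0, 255]

```text
t: 12.43
position: [531.7, 338.6, 86.5]
ee_rot: [-0.001, -0.083, 0.997, -0.001]
wrist_force: [-1.2, -0.6, -1.2]
opening: 10.7
```

Entering the socket (tip at ~40 mm, under the rack's top) without resistance.

Request:
carry_out:
  steps: [0, 0, -10, 0, 255, 0, 0, -9, 0, 255, 0, 0, -6, 0, 255, 0, 0, -3, 0, 255, 0, 0, 0, 0, 255]

```text
t: 12.85
position: [532.0, 338.9, 59.3]
ee_rot: [-0.001, -0.083, 0.997, -0.0]
wrist_force: [-0.5, -0.5, -0.7]
opening: 10.9
```

Request:
carry_out:
  steps: [0, 0, 0, 0, 0, 0, 0, 0, 0, 0, 0, 0, 0, 0, 0, 0, 0, 0, 0, 0, 0, 0, 15, 0, 0, 0, 0, 25, 0, 0, 0, 0, 15, 2, 0, -20, -6, 0, 2, 0, -20, -6, 0, 2, 0, -19, -5, 0, 1.1, 0, 0, 0, 0, 0, 0, 0, 0, 0, 0, 0]

```text
t: 13.85
position: [473.1, 322.3, 115.9]
ee_rot: [0.0, -0.144, 0.99, 0.0]
wrist_force: [0.3, 0.5, 0.3]
opening: 85.4
```

Run:
```python
from h import *
s=ctrl.sense();print(s['t'],s['position'],s['ee_rot'],s['wrist_force'],s['opening'])
p=cams.camera_params('wrist')
im=cams.grab_frame('wrist')[:,:,::-1];im2=cams.grab_frame('scene')[:,:,::-1]
cv2.imwrite('pics/w10.png',np.hstack([im,cv2.resize(im2[130:230,330:405],(288,384),interpolation=cv2.INTER_CUBIC)]))
print(proj(p,[[530.2,338.8,90],[472.7,321.7,90],[415.2,304.6,90]]))
```

```text
13.85 [473.08475558 322.26396429 115.87856585] [ 2.51487944e-04 -1.44434396e-01  9.89514335e-01  1.48555013e-04] [0.34145038 0.46018357 0.25983533] 85.39483073057058
[[254.4915923  296.49350335]
 [254.51168266 226.984216  ]
 [254.53648226 141.18175326]]
```

View pics/w10.png

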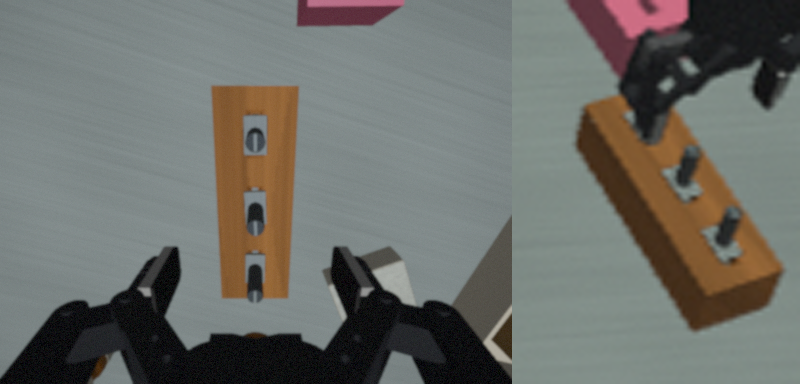

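Request:
carry_out:
  steps: [0, 0, -20, 0, 0, 0, 0, -20, 0, 0, 0, 0, -17, 0, 0, 0, 0, 0, 0, 255, 0, 0, 0, 0, 255, 0, 0, 0, 0, 255, 0, 0, 0, 0, 255, 0, 0, 0, 0, 255, 0, 0, 0, 0, 255, 0, 0, 0, 0, 255, 0, 0, 0, 0, 255, 0, 0, 0, 0, 255]
  force: 60

```text
t: 14.95
position: [473.8, 322.4, 59.2]
ee_rot: [0.001, -0.144, 0.99, 0.0]
wrist_force: [-1.4, -2.1, 8.1]
opening: 11.2
```

Request:
carry_out:
  steps: [0, 0, 10, 0, 255, 0, 0, 30, 0, 255, 0, 0, 40, 0, 255, 0, -15, 40, 0, 255, 5, -28, 15, 0, 255, 6, -33, 0, -2, 255, 6, -33, 0, -2, 255, 6, -33, 0, -2, 255, 6, -33, 0, -2, 255, 6, -33, 0, -2, 255, 6, -33, 0, -2, 255, 6, -33, 0, -2, 255]

```text
t: 15.95
position: [520.4, 46.9, 193.3]
ee_rot: [0.0, -0.022, 1.0, 0.0]
wrist_force: [1.6, -0.3, -0.4]
opening: 11.3
```

Request:
carry_out:
  steps: [6, -33, 0, 0, 255, 4, -22, 0, 0, 255, 1, -4, -10, 0, 255, 0, 0, -20, 0, 255, 0, 0, 0, 0, 255, 0, 0, 0, 0, 255]

```text
t: 16.45
position: [530.9, -9.9, 162.3]
ee_rot: [-0.001, -0.023, 1.0, 0.0]
wrist_force: [0.3, 1.1, -0.7]
opening: 11.6
```

```bash
cat > kv.py <<'E'
from h import *
import sys
s=ctrl.sense();print(s['t'],s['position'],s['ee_rot'],s['wrist_force'],s['opening'])
print('tool yaw',2*np.degrees(np.arctan2(s['ee_rot'][2],s['ee_rot'][1]))-180)
p=cams.camera_params('wrist')
im=cams.grab_frame('wrist')[:,:,::-1];n=sys.argv[1];cv2.imwrite(f'pics/{n}f.png',im);np.save(f'{n}p.npy',p,allow_pickle=True)
cv2.imwrite(f'pics/{n}.png',cv2.resize(im[150:300,200:310],(440,600),interpolation=cv2.INTER_CUBIC))
E
python3 kv.py w11
```

```text
16.45 [530.87609891  -9.92509578 162.3118025 ] [-7.10614581e-04 -2.28292569e-02  9.99739118e-01  1.22652548e-04] [ 0.30303355  1.06157868 -0.70923423] 11.567341586829638
tool yaw 2.6162681036962
```

View pics/w11.png

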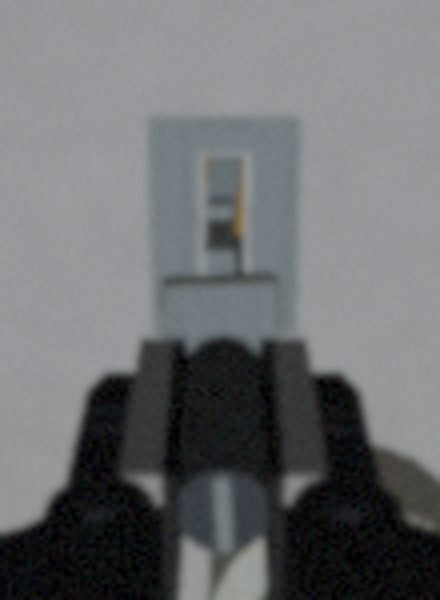

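Request:
carry_out:
  steps: [-0.5, 0, -8, 0, 255, 0, 0, -10, 0, 255, 0, 0, -8, 0, 255, 0, 0, -4, 0, 255, 0, 0, 0, 0, 255]

```text
t: 16.92
position: [530.3, -10.4, 131.1]
ee_rot: [-0.001, -0.023, 1.0, -0.0]
wrist_force: [-0.1, 0.3, -0.1]
opening: 11.3
```

Request:
carry_out:
  steps: [0, 0, -8, 0, 255, 0, 0, -8, 0, 255, 0, 0, -5, 0, 255, 0, 0, -2, 0, 255, 0, 0, 0, 0, 255]

```text
t: 17.33
position: [531.1, -10.3, 109.2]
ee_rot: [0.0, -0.023, 1.0, 0.0]
wrist_force: [-0.0, 1.8, 3.0]
opening: 11.4
```

Request:
carry_out:
  steps: [0, 0, -1, 0, 255, 0, 0, 0, 0, 255]

```text
t: 17.5
position: [531.2, -10.3, 109.1]
ee_rot: [0.0, -0.022, 1.0, 0.0]
wrist_force: [-5.8, 0.7, 21.9]
opening: 11.3
```

Request:
carry_out:
  steps: [0, 0, 0, -3, 255, 0, 0, 0, -4, 255, 0, 0, 0, -4, 255, 0, 0, 0, -4, 255, 0, 0, 0, -4, 255, 0, 0, 0, 0, 255]
  force: 80

```text
t: 18.0
position: [531.7, -10.1, 109.1]
ee_rot: [0.001, 0.145, 0.989, 0.0]
wrist_force: [-2.2, 1.8, 20.4]
opening: 10.6
```

```bash
python3 kv.py w12; python3 -c "
from h import *;print(ctrl.sense()['torque'])"
```

```text
18.0 [531.70654468 -10.06013335 109.1072774 ] [9.32248062e-04 1.44658155e-01 9.89481222e-01 2.47013622e-04] [-2.19330286  1.7530304  20.39413085] 10.606559071113281
tool yaw -16.63497621311319
[0.30989664 0.62910929 0.49343922]
```

View pics/w12.png

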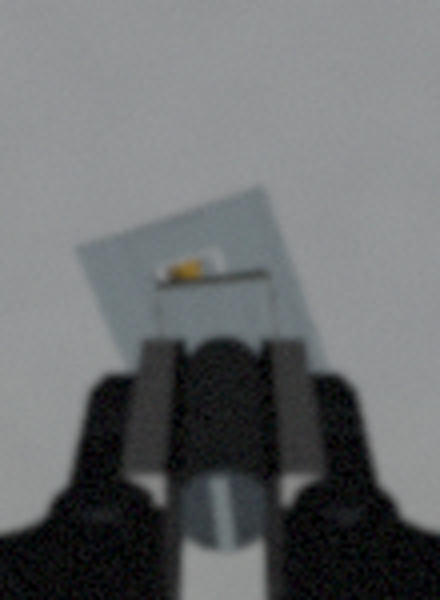

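Request:
carry_out:
  steps: [0, 0, 1, 4, 255, 0, 0, 0, 4, 255, 0, 0, 0, 4, 255, 0, 0, 0, 0.7, 255, 0, 0, 0, 0, 255]

```text
t: 18.47
position: [531.1, -10.4, 109.3]
ee_rot: [0.0, 0.033, 0.999, 0.0]
wrist_force: [-0.8, 2.3, 2.7]
opening: 10.8
```

```bash
cat >> kv.py <<'E'
if len(sys.argv)>2:
    z=float(sys.argv[2]);g=np.hstack([rectify(im,p,z,516,-10,half=20,res=0.1),rectify(im,p,z-4,516,-10,half=20,res=0.1)])
    cv2.imwrite(f'pics/{n}r.png',g)
E
python3 kv.py w13 104
```

```text
18.4667 [531.06908492 -10.40820926 109.27404709] [1.82837535e-04 3.29783574e-02 9.99456036e-01 1.61475297e-04] [-0.76128174  2.30605945  2.66758287] 10.768674998579401
tool yaw -3.779726832640449
```

View pics/w13r.png

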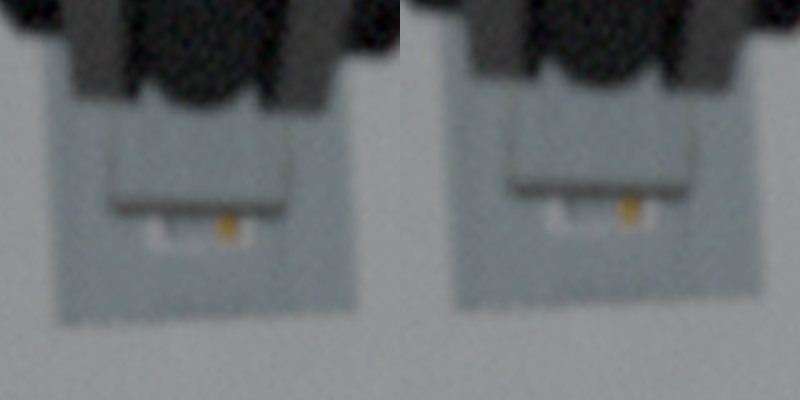

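Run:
```python
from h import *
im=cv2.imread('pics/w13f.png');p=np.load('w13p.npy',allow_pickle=True).item()
def fit(z,c0,c1,r0,r1,dark):
    g=cv2.cvtColor(rectify(im,p,z,516,-10,half=20,res=0.1),cv2.COLOR_BGR2GRAY).astype(float)
    g=cv2.GaussianBlur(g,(0,0),5)
    cs=np.arange(c0,c1,3)
    if dark: rs=[r0+np.argmin(g[r0:r1,c]) for c in cs]
    else: rs=[r0+np.argmax(np.abs(np.gradient(g[:,c]))[r0:r1]) for c in cs]
    l=cv2.fitLine(np.c_[cs,rs].astype(np.float32),cv2.DIST_HUBER,0,.01,.01).ravel();return -np.degrees(np.arctan(l[1]/l[0]))
print('flange',fit(102,120,280,185,235,True),'plate',fit(100,70,345,270,340,False))
```

```text
flange -1.1207167 plate 2.777846
```

Request:
carry_out:
  steps: [0, 0, 0, 3, 255, 0, 0, 0, 0, 255]

```text
t: 18.68
position: [530.9, -10.5, 109.3]
ee_rot: [0.0, 0.006, 1.0, -0.0]
wrist_force: [1.3, 0.4, 3.0]
opening: 10.7
```

```bash
python3 kv.py w14 104;python3 -c "
from h import *;print(ctrl.sense()['torque'])"
```

```text
18.6833 [530.94212676 -10.46782039 109.2731201 ] [ 6.33031862e-05  5.97964270e-03  9.99982119e-01 -3.34468902e-05] [1.33114978 0.40720325 2.96813809] 10.650933189570996
tool yaw -0.6852206652309007
[ 0.20457136 -0.15592116  0.03656603]
```

View pics/w14r.png

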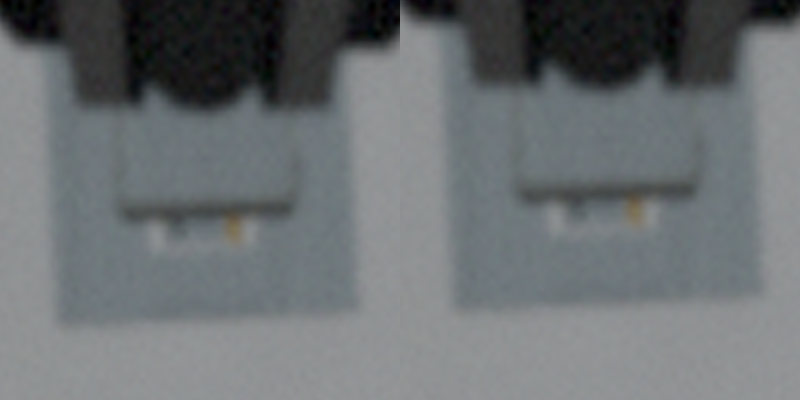

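Request:
carry_out:
  steps: [0, 0, 5, 0, 255, 0, 0, 10, 0, 255, 0, 0, 25, 0, 255, 0, 0, 35, 0, 255, -1.4, 12.7, 20, 0, 255, -5, 30, 0, 2, 255, -6, 33, 0, 2, 255, -6, 33, 0, 2, 255, -6, 33, 0, 2, 255, -6, 33, 0, 2, 255, -6, 33, 0, 2, 255, -6, 33, 0, 2, 255]

```text
t: 19.73
position: [487.9, 231.6, 205.2]
ee_rot: [0.0, -0.116, 0.993, -0.0]
wrist_force: [1.4, 1.0, 0.0]
opening: 10.4
```

Request:
carry_out:
  steps: [-6, 33, 0, 0, 255, -6, 33, 0, 0, 255, -3, 18, 0, 0, 255, 0, 8, -10, 0, 255, 0, 0, -25, 0, 255, 0, 0, -30, 0, 255, 0, 0, -15, 0, 255, 0, 0, 0, 0, 255, 0, 0, 0, 0, 255]

```text
t: 20.48
position: [473.6, 321.4, 124.3]
ee_rot: [-0.0, -0.115, 0.993, -0.001]
wrist_force: [0.8, 0.3, -0.6]
opening: 10.6
```

```bash
python3 kv.py w15
```

```text
20.4833 [473.55110011 321.44715551 124.32312962] [-4.36348656e-04 -1.15033425e-01  9.93361384e-01 -5.30149692e-04] [ 0.80276107  0.31358226 -0.61176828] 10.611352823652572
tool yaw 13.211109050471777
```

View pics/w15.png

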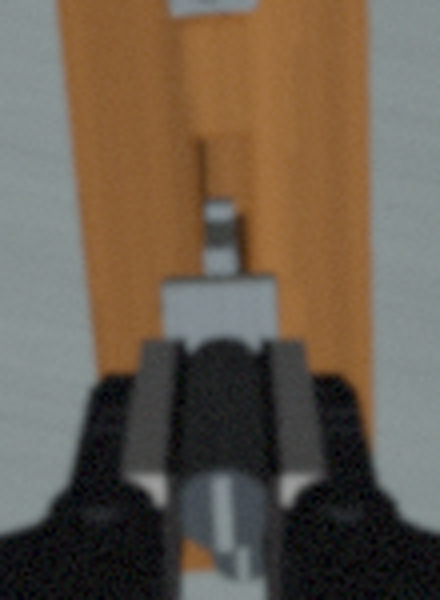

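Request:
carry_out:
  steps: [0, 0.6, -15, 0, 255, 0, 0, -15, 0, 255, 0, 0, -7, 0, 255, 0, 0, 0, 0, 255]

```text
t: 20.87
position: [473.5, 322.5, 87.2]
ee_rot: [-0.0, -0.115, 0.993, -0.0]
wrist_force: [0.8, 0.7, -0.7]
opening: 10.5
```

Request:
carry_out:
  steps: [0, 0, -10, 0, 255, 0, 0, -9, 0, 255, 0, 0, -6, 0, 255, 0, 0, -2.5, 0, 255, 0, 0, 0, 0, 255]

```text
t: 21.28
position: [473.4, 322.7, 59.5]
ee_rot: [-0.0, -0.116, 0.993, -0.0]
wrist_force: [-0.1, -0.6, -0.8]
opening: 10.3
```

Request:
carry_out:
  steps: [0, 0, 0, 0, 0, 0, 0, 0, 0, 0, 0, 0, 0, 0, 0, 0, 0, 0, 0, 0, 0, 0, 15, 0, 0, 0, 0, 25, 0, 0, 0, 0, 15, 1.1, 0, -20, -6, 0, 1.1, 0, -20, -6, 0, 1.1, 0, -18, -5.6, 0, 0, 0, 0, 0, 0, 0, 0, 0, 0, 0, 0, 0]

```text
t: 22.28
position: [415.1, 305.3, 115.2]
ee_rot: [0.0, -0.145, 0.99, 0.0]
wrist_force: [1.0, 0.6, 0.5]
opening: 85.7
```

Run:
```python
from h import *
s=ctrl.sense();print(s['t'],s['position'],s['ee_rot'],s['wrist_force'],s['opening'])
p=cams.camera_params('wrist')
im=cams.grab_frame('wrist')[:,:,::-1];im2=cams.grab_frame('scene')[:,:,::-1]
cv2.imwrite('pics/w16.png',np.hstack([im,cv2.resize(im2[130:230,330:405],(288,384),interpolation=cv2.INTER_CUBIC)]))
print(proj(p,[[472.7,321.7,90],[415.2,304.6,90]]))
```

```text
22.2833 [415.13934354 305.28901773 115.16942962] [ 1.54583114e-04 -1.44519701e-01  9.89501908e-01  7.35996990e-05] [0.9567459  0.62910003 0.48088891] 85.71229305459794
[[254.18685224 297.55438006]
 [254.18619565 227.94509812]]
```

View pics/w16.png

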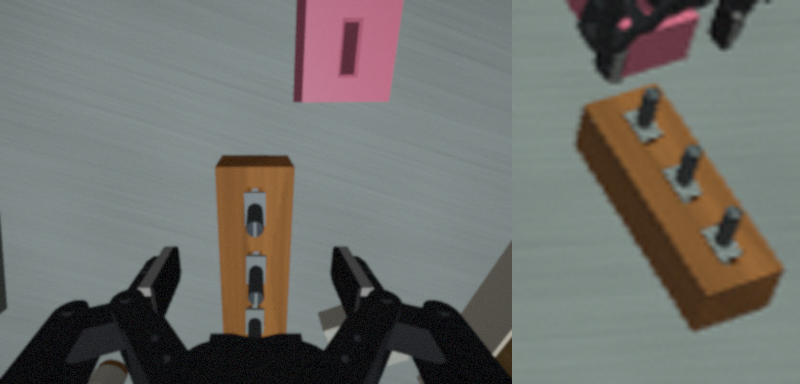

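All three keys stand upright in the rack; the near key is at (255,228) between the fingers.

Request:
carry_out:
  steps: [0, 0, -20, 0, 0, 0, 0, -20, 0, 0, 0, 0, -17, 0, 0, 0, 0, 0, 0, 255, 0, 0, 0, 0, 255, 0, 0, 0, 0, 255, 0, 0, 0, 0, 255, 0, 0, 0, 0, 255, 0, 0, 0, 0, 255, 0, 0, 0, 0, 255, 0, 0, 0, 0, 255, 0, 0, 0, 0, 255]
  force: 60

```text
t: 23.38
position: [415.9, 305.5, 58.6]
ee_rot: [0.001, -0.144, 0.99, 0.0]
wrist_force: [-0.4, -1.4, 8.2]
opening: 11.3
```

Request:
carry_out:
  steps: [0, 0, 10, 0, 255, 0, 0, 30, 0, 255, 0, 0, 40, 0, 255, 4, -12, 40, 0, 255, 8, -25, 15, 0, 255, 11, -30, 0, -2, 255, 11, -30, 0, -2, 255, 11, -30, 0, -2, 255, 11, -30, 0, -2, 255, 11, -30, 0, -2, 255, 11, -30, 0, -2, 255, 11, -30, 0, -2, 255]

```text
t: 24.38
position: [504.7, 56.8, 193.5]
ee_rot: [0.0, -0.022, 1.0, 0.0]
wrist_force: [0.6, 0.1, -0.8]
opening: 11.5
```

Request:
carry_out:
  steps: [11, -30, 0, 0, 255, 10, -27, 0, 0, 255, 4, -11.6, -10, 0, 255, 0.6, 0, -20, 0, 255, 0, 0, 0, 0, 255, 0, 0, 0, 0, 255]

```text
t: 24.88
position: [529.4, -9.9, 162.5]
ee_rot: [-0.001, -0.023, 1.0, 0.0]
wrist_force: [-1.2, 0.2, -0.5]
opening: 11.0
```

```bash
python3 kv.py w17
```

```text
24.8833 [529.39709264  -9.8527482  162.49782992] [-8.38466046e-04 -2.26716472e-02  9.99742603e-01  1.42726185e-04] [-1.17639977  0.22824586 -0.54636235] 10.981817740390674
tool yaw 2.5982029492315064
```

View pics/w17.png

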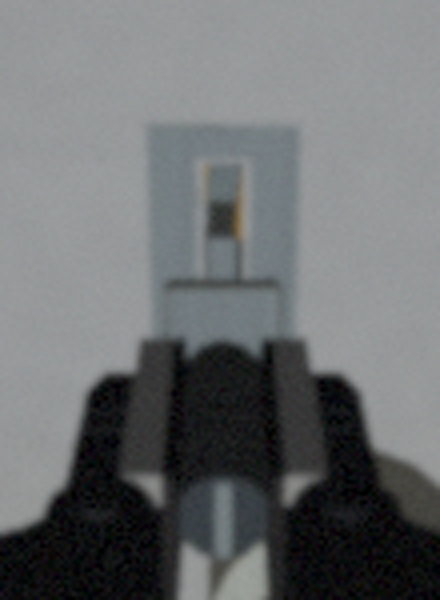

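Request:
carry_out:
  steps: [0.3, 0, -8, 0, 255, 0, 0, -10, 0, 255, 0, 0, -8, 0, 255, 0, 0, -4, 0, 255, 0, 0, 0, 0, 255]

```text
t: 25.35
position: [529.7, -10.2, 131.4]
ee_rot: [-0.001, -0.023, 1.0, -0.0]
wrist_force: [-0.9, 1.1, -2.3]
opening: 11.4
```

Request:
carry_out:
  steps: [0, 0, -8, 0, 255, 0, 0, -8, 0, 255, 0, 0, -5, 0, 255, 0, 0, -2.5, 0, 255, 0, 0, -1, 0, 255, 0, 0, 0, 0, 255]

```text
t: 25.85
position: [530.1, -10.2, 108.5]
ee_rot: [-0.0, -0.022, 1.0, 0.0]
wrist_force: [-7.7, 1.8, 16.3]
opening: 11.3
```

Request:
carry_out:
  steps: [0, 0, 0.3, -3, 255, 0, 0, 0, -4, 255, 0, 0, 0, -4, 255, 0, 0, 0, -4, 255, 0, 0, 0, -4, 255, 0, 0, 0, -3, 255, 0, 0, 0, 0, 255]
  force: 80

```text
t: 26.43
position: [530.8, -10.1, 108.6]
ee_rot: [0.0, 0.17, 0.985, 0.0]
wrist_force: [-0.7, 0.7, 7.3]
opening: 10.7
```

```bash
python3 kv.py w18; python3 -c "
from h import *;print(ctrl.sense()['torque'],ctrl.sense()['q'])"
```

```text
26.4333 [530.77811882 -10.13300776 108.62708751] [4.68533614e-04 1.70379550e-01 9.85378396e-01 7.60730354e-05] [-0.678746    0.67777981  7.34351075] 10.73964655843626
tool yaw -19.619777495428053
[0.14365991 0.07180441 0.037867  ] [-0.17615176  0.55017523  0.11321317  1.95706565 -0.09906357  0.63856073
  1.23105946]
```

View pics/w18.png

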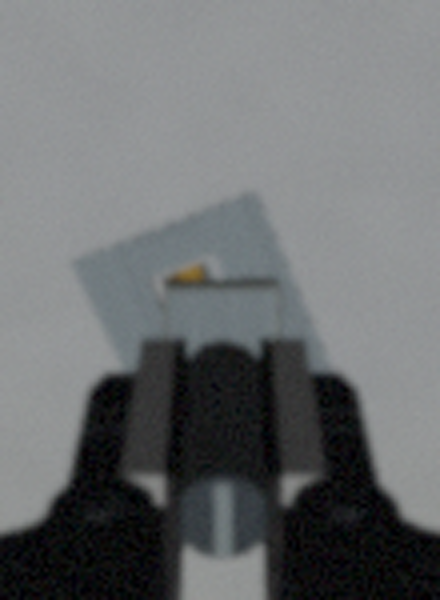

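Request:
carry_out:
  steps: [0, 0, 0, -5, 255, 0, 0, 0, -6, 255, 0, 0, 0, -6, 255, 0, 0, 0, -6, 255, 0, 0, 0, -6, 255, 0, 0, 0, -6, 255, 0, 0, 0, -6, 255, 0, 0, 0, -6, 255, 0, 0, 0, -6, 255, 0, 0, 0, -4, 255, 0, 0, 0, 0, 255, 0, 0, 0, 0, 255]

```text
t: 27.48
position: [530.3, -10.7, 108.6]
ee_rot: [0.0, 0.619, 0.786, -0.0]
wrist_force: [-3.3, -2.1, 10.4]
opening: 10.6
```

```bash
python3 kv.py w19; python3 -c "
from h import *;print(ctrl.sense()['torque'],ctrl.sense()['q'])"
```

```text
27.4833 [530.34938607 -10.73388271 108.64489273] [ 2.32798391e-04  6.18824690e-01  7.85529062e-01 -2.03932598e-04] [-3.33094968 -2.13400489 10.36139759] 10.588909604177147
tool yaw -76.46071994821027
[-0.57023549  0.89442412  0.02108788] [-0.37301992  0.58368872  0.38795049  1.96768008 -0.34860243  0.65483096
  0.47302947]
```

View pics/w19.png

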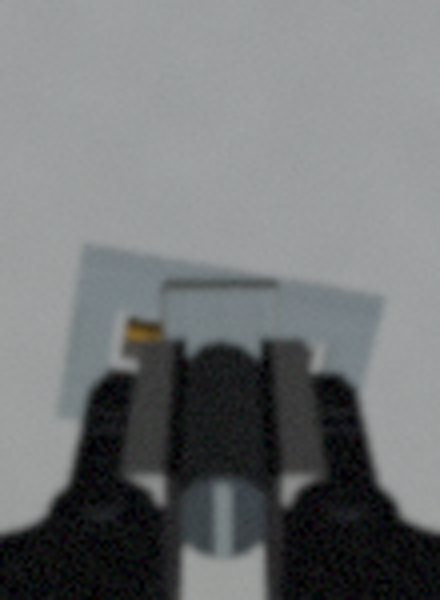

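Request:
carry_out:
  steps: [0, 0, 0, -3, 255, 0, 0, 0, -3, 255, 0, 0, 0, -2, 255, 0, 0, 0, -1, 255, 0, 0, 0, 0, 255, 0, 0, 0, 0, 255]

```text
t: 28.03
position: [530.2, -10.8, 108.6]
ee_rot: [0.0, 0.678, 0.735, -0.0]
wrist_force: [-4.2, -1.8, 11.4]
opening: 10.8
```

```bash
python3 kv.py w20; python3 -c "
from h import *;print(ctrl.sense()['torque'],ctrl.sense()['q'])"
```

```text
28.0333 [530.21344707 -10.76904795 108.62287475] [ 8.39547807e-05  6.78433757e-01  7.34661552e-01 -1.84779599e-04] [-4.21688361 -1.79153865 11.35151964] 10.76732578510689
tool yaw -85.44274662996787
[-0.61301204  1.05174802 -0.01285851] [-0.40286928  0.59220866  0.43122607  1.96925038 -0.38916242  0.66111078
  0.35448013]
```

View pics/w20.png

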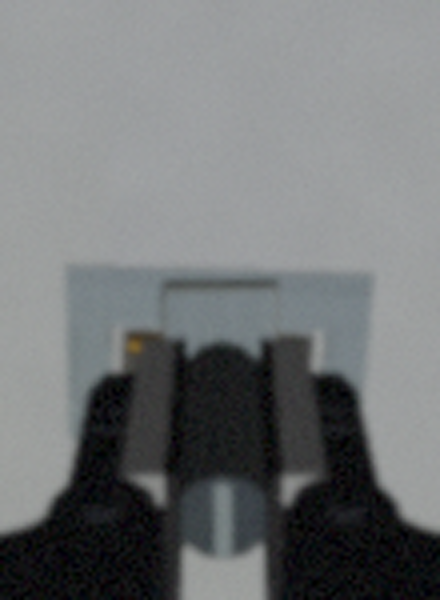

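Request:
carry_out:
  steps: [0, 0, 0, -2, 255, 0, 0, 0, -2, 255, 0, 0, 0, 0, 255, 0, 0, 0, 0, 255]

```text
t: 28.42
position: [530.2, -10.8, 108.6]
ee_rot: [0.0, 0.704, 0.711, -0.0]
wrist_force: [-4.8, -2.4, 12.3]
opening: 11.1
```

```bash
python3 kv.py w21; python3 -c "
from h import *;print(ctrl.sense()['torque'],ctrl.sense()['q'])"
```

```text
28.4167 [530.17670319 -10.81200731 108.63506173] [ 8.13983169e-05  7.03651385e-01  7.10545331e-01 -2.33307093e-04] [-4.81914428 -2.39784321 12.34270873] 11.054792439813554
tool yaw -89.4413918194927
[-0.65191075  1.16315352  0.21715821] [-0.41616982  0.59631802  0.45051381  1.96994003 -0.40717106  0.66429562
  0.30188369]
```

View pics/w21.png

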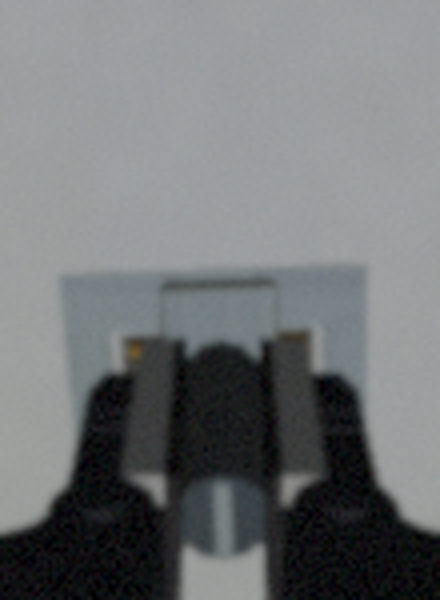

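Request:
carry_out:
  steps: [0, 0, 0, 0, 150, 0, 0, 0, 0, 150, 0, 0, 0, 0, 150, 0, 0, 0, 0, 150, 0, 0, 8, 0, 150, 0, 0, 20, 0, 150, 0, 0, 30, 0, 150, 0, 0, 25, 0, 150, 0, 0, 0, 0, 150]

```text
t: 29.22
position: [532.2, -10.6, 195.9]
ee_rot: [0.002, 0.704, 0.71, 0.002]
wrist_force: [0.3, 0.4, 1.3]
opening: 35.2
```

```bash
python3 kv.py w22
python3 - <<'E'
from h import *
im=cams.grab_frame('scene')[:,:,::-1];a=cv2.imread('pics/w22f.png')
cv2.imwrite('pics/s22.png',np.hstack([a,cv2.resize(im[140:270,160:310],(288,250),interpolation=cv2.INTER_CUBIC).copy() if 0 else cv2.resize(im[140:280,170:275],(288,384),interpolation=cv2.INTER_CUBIC)]))
E
```

```text
29.2167 [532.191231   -10.63699987 195.94790742] [0.00175103 0.70371308 0.71047842 0.0022935 ] [0.34717931 0.38092009 1.27034335] 35.16188888547207
tool yaw -89.45181060087961
```

View pics/s22.png

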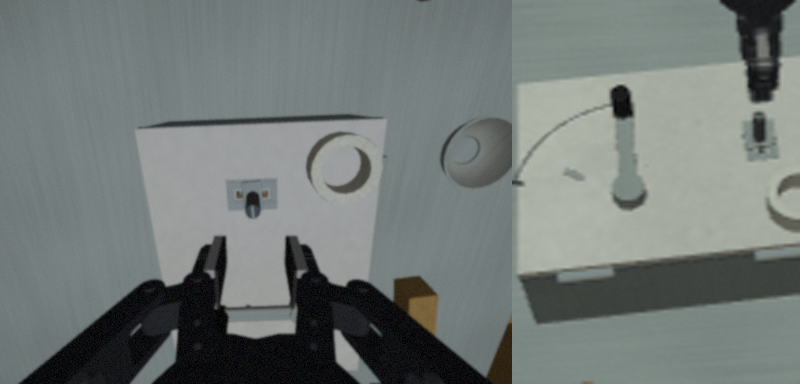

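Request:
carry_out:
  steps: [-8, -22, 0, 1, 255, -10, -26, 0, 1, 255, -10, -26, 0, 0, 255, -8, -24, 0, 0, 255, -1.5, 0, -15, 0, 255, 0, 0, -25, 0, 255, 0, 0, -25, 0, 255, 0, 0, -7, 0, 255, 0, 0, 0, 0, 255, 0, 0, 0, 0, 255]
  force: 60

```text
t: 30.15
position: [492.8, -108.5, 119.6]
ee_rot: [-0.0, 0.691, 0.723, -0.0]
wrist_force: [0.8, -0.1, 0.5]
opening: 0.1
```

```bash
python3 kv.py w23
python3 - <<'E'
from h import *
im=cams.grab_frame('scene')[:,:,::-1];a=cv2.imread('pics/w23f.png')
cv2.imwrite('pics/s23.png',np.hstack([a,cv2.resize(im[140:280,170:275],(288,384),interpolation=cv2.INTER_CUBIC)]))
s=ctrl.sense();P=s['position'];piv=np.array([585.7,-137.5]);yaw=s and 2*np.degrees(np.arctan2(s['ee_rot'][2],s['ee_rot'][1]))-180
prev=P[:2]
for d in (30,21):
  for th in np.radians(np.arange(0,81,6.22)):
    ph=np.radians(182.7)+th;er=np.array([np.cos(ph),np.sin(ph)]);et=np.array([-er[1],er[0]])
    t=piv+90*er-d*et;print(d,round(np.degrees(th),1),np.round(t,1),np.round(t-prev,1));prev=t
E
```

```text
30.15 [ 492.75359189 -108.48640656  119.58528798] [-2.27257501e-04  6.91097591e-01  7.22761323e-01 -3.70254641e-04] [ 0.7655849  -0.06017015  0.50332204] 0.1197640968455894
tool yaw -87.43412163483471
30 0.0 [ 494.4 -111.8] [ 1.  -3.4]
30 6.2 [ 492.1 -121.8] [ -2.2 -10. ]
30 12.4 [ 491. -132.] [ -1.1 -10.2]
30 18.7 [ 491.  -142.3] [ -0.  -10.3]
30 24.9 [ 492.  -152.6] [  1.1 -10.2]
30 31.1 [ 494.2 -162.6] [  2.2 -10.1]
30 37.3 [ 497.5 -172.4] [ 3.3 -9.8]
30 43.5 [ 501.8 -181.8] [ 4.3 -9.4]
30 49.8 [ 507.1 -190.6] [ 5.3 -8.8]
30 56.0 [ 513.3 -198.8] [ 6.2 -8.2]
30 62.2 [ 520.4 -206.3] [ 7.1 -7.5]
30 68.4 [ 528.2 -213. ] [ 7.8 -6.7]
30 74.6 [ 536.7 -218.7] [ 8.5 -5.8]
30 80.9 [ 545.8 -223.6] [ 9.1 -4.8]
21 0.0 [ 494.8 -120.8] [-51.  102.8]
21 6.2 [ 493.5 -130.7] [-1.3 -9.9]
21 12.4 [ 493.3 -140.7] [ -0.2 -10. ]
21 18.7 [ 494.2 -150.7] [  0.9 -10. ]
21 24.9 [ 496.2 -160.6] [ 2.  -9.8]
21 31.1 [ 499.2 -170.1] [ 3.  -9.6]
21 37.3 [ 503.3 -179.3] [ 4.  -9.2]
21 43.5 [ 508.3 -188. ] [ 5.  -8.7]
21 49.8 [ 514.2 -196.1] [ 5.9 -8.1]
21 56.0 [ 521.  -203.5] [ 6.8 -7.4]
21 62.2 [ 528.5 -210.1] [ 7.5 -6.6]
21 68.4 [ 536.7 -215.9] [ 8.2 -5.8]
21 74.6 [ 545.5 -220.7] [ 8.8 -4.8]
21 80.9 [ 554.7 -224.6] [ 9.3 -3.9]
```

View pics/s23.png

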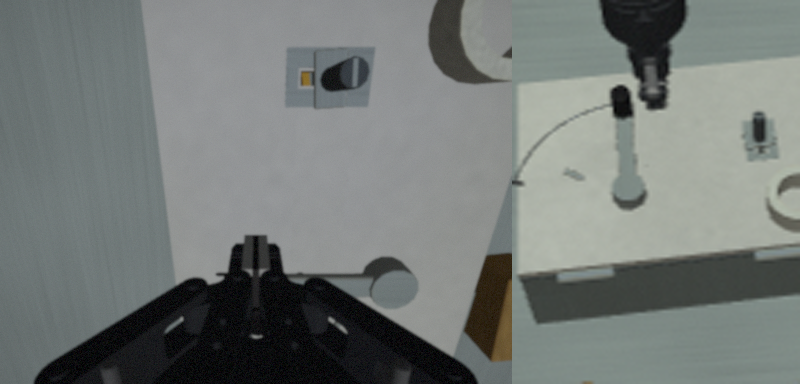

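Request:
carry_out:
  steps: [1, -6, 3.5, 0, 255, 1, -6, 0, 0, 255, -1.3, -9.9, 0, 6.2, 255, -0.2, -10, 0, 6.2, 255, 0.9, -10, 0, 6.2, 255, 2, -9.8, 0, 6.2, 255, 3, -9.6, 0, 6.2, 255, 4, -9.2, 0, 6.2, 255, 0, 0, 0, 0, 255]

```text
t: 31.0
position: [503.8, -181.3, 123.6]
ee_rot: [0.001, 0.423, 0.906, -0.0]
wrist_force: [0.4, 0.7, 0.3]
opening: 0.2
```

```bash
python3 kv.py w24
python3 - <<'E'
from h import *
im=cams.grab_frame('scene')[:,:,::-1];a=cv2.imread('pics/w24f.png')
cv2.imwrite('pics/s24.png',np.hstack([a,cv2.resize(im[140:280,170:275],(288,384),interpolation=cv2.INTER_CUBIC)]))
E
```

```text
31.0 [ 503.84473045 -181.31099602  123.64186164] [ 1.00291720e-03  4.22846267e-01  9.06200864e-01 -1.49884243e-04] [0.38359472 0.69347812 0.28739005] 0.18818363633081428
tool yaw -50.02885769284808
```

View pics/s24.png

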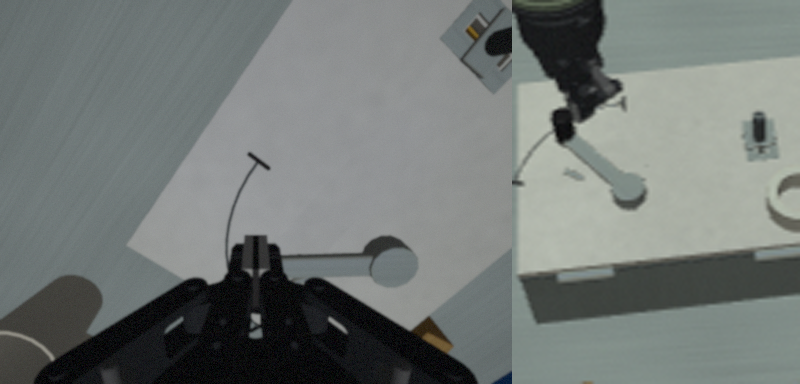

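Request:
carry_out:
  steps: [5, -8.7, 0, 6.2, 255, 5.9, -8.1, 0, 6.2, 255, 6.8, -7.4, 0, 6.2, 255, 7.5, -6.6, 0, 6.2, 255, 8.2, -5.8, 0, 6.2, 255, 8.8, -4.8, 0, 6.2, 255, 0, 0, 0, 0, 255, 0, 0, 0, 0, 255]

```text
t: 31.77
position: [545.2, -219.8, 122.7]
ee_rot: [-0.0, 0.115, 0.993, 0.0]
wrist_force: [-0.7, 1.0, 0.7]
opening: 0.0
```

```bash
python3 kv.py w25
python3 - <<'E'
from h import *
im=cams.grab_frame('scene')[:,:,::-1];a=cv2.imread('pics/w25f.png')
cv2.imwrite('pics/s25.png',np.hstack([a,cv2.resize(im[140:280,170:275],(288,384),interpolation=cv2.INTER_CUBIC)]))
E
```

```text
31.7667 [ 545.2222748  -219.81717213  122.68388174] [-3.06189404e-04  1.15029255e-01  9.93362054e-01  8.14456865e-05] [-0.73238783  0.97586867  0.72337679] 0.0454012397172153
tool yaw -13.21062550762025
```

View pics/s25.png

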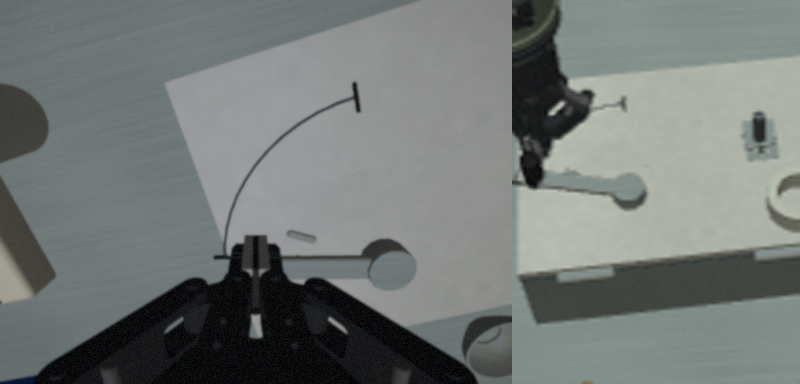

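Request:
carry_out:
  steps: [2, -0.4, 0, 0, 255, 2, -0.4, 0, 0, 255, 0, 0, 0, 0, 255, 0, 0, 0, 0, 255]

```text
t: 32.2
position: [546.0, -220.1, 122.4]
ee_rot: [-0.004, 0.114, 0.993, 0.0]
wrist_force: [-23.0, 5.8, 14.4]
opening: 0.3
```

Request:
carry_out:
  steps: [-8, 1.5, 0, 0, 255, -12, 2, 5, 0, 255, -5, 0, 30, 0, 255, 0, 0, 35, 0, 255, -10, 20, 30, 0, 255, -15, 30, 20, 0, 255, -15, 30, 20, 0, 255, 0, 30, 0, 0, 255, 0, 30, 0, 0, 255, 0, 0, 0, 0, 255, 0, 0, 0, 0, 255]

```text
t: 33.12
position: [484.5, -75.8, 263.2]
ee_rot: [0.001, 0.112, 0.994, 0.0]
wrist_force: [0.5, -0.7, 0.3]
opening: 0.4
```

```bash
python3 kv.py w26
python3 - <<'E'
from h import *
im=cams.grab_frame('scene')[:,:,::-1];a=cv2.imread('pics/w26f.png');t=cams.grab_frame('top')[:,:,::-1]
cv2.imwrite('pics/s26.png',np.hstack([a,cv2.resize(im[140:280,170:275],(288,384),interpolation=cv2.INTER_CUBIC)]))
cv2.imwrite('pics/t26.png',cv2.resize(im[100:300],None,fx=1.5,fy=1.5))
p=cams.camera_params('wrist');piv=np.array([585.7,-137.5])
for nm,z in(('lever_knob',146),('lever_pivot',100)):
  for d in landmark_of('wrist',nm):
    w=onz(p,d['pixel'],z);v=w[:2]-piv;print(nm,d['score'],d['pixel'],w, 'theta',np.degrees(np.arctan2(v[1],v[0]))%360-182.7)
E
```

```text
33.1167 [484.51957239 -75.7875285  263.19990125] [5.11642490e-04 1.12478942e-01 9.93653947e-01 2.42505256e-04] [ 0.47134656 -0.71213737  0.30390323] 0.35701823842656866
tool yaw -12.916473117520098
lever_knob 0.66 [144.9, 278.8] [ 563.61797899 -228.71157114  146.        ] theta 73.6907311927792
lever_pivot 0.85 [228.8, 259.3] [ 588.26720202 -138.53319141  100.        ] theta 155.37727754601156
lever_pivot 0.5 [437.1, 248.8] [634.84423202 132.40035632 100.        ] theta -103.01952611224833
lever_pivot 0.27 [26.9, 173.3] [ 419.50073954 -341.74198812  100.        ] theta 48.1634756359027
```

View pics/s26.png

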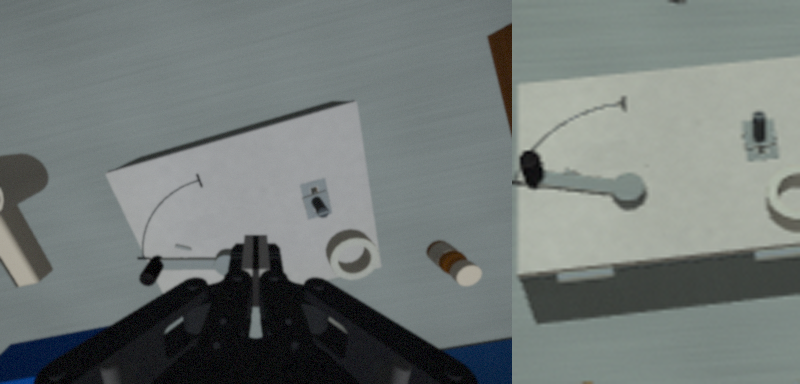

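View pics/t26.png

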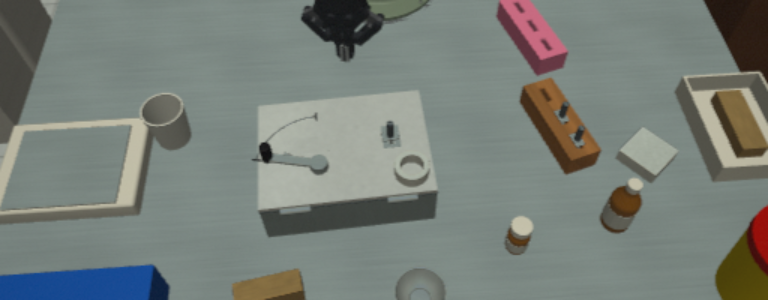

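```bash
python3 -c "
from station import workorder
print(workorder.hand_in())"
```

```text
the job is handed in; nothing more can be done
None
```

The safe is unlocked and the lever is open; I handed the job in at about 33 s of the 72 s allowed. The hand-in gives no verdict.

- **Keys:** I tried the far key, then the middle one. Both stopped at roughly 0.25 rad, with torque rising to 0.66 and 0.49 N m, and slipped in the fingers. I turned each back to the safe's x before pulling it out and put it upright in its own socket.
- **Lock:** The near key turned freely to about 1.57 rad. Torque stayed near 0.04 N m early in the turn and rose to 0.22 N m at the stop. I left it fully down in the lock. The lock angle itself can't be read, so I judged it by the key's turn and that torque.
- **Lever:** I pushed the knob round with closed fingers to the stop, where the force reached 23 N, then backed the arm off. Measured in the wrist picture, it stands at about 1.29 rad, at the open mark.
- **Last pictures:** The turned key stands upright in the lock and two keys stand upright in the wooden rack. The jars, tape and other items look unmoved, and the arm touches nothing.
- **Disagreements:** The top camera placed the keyhole about 5 mm away from the wrist picture's position, so I used the wrist picture, and the keys went in at that position. The landmark network missed the keyhole in the wrist picture, so I measured it from the lid's edges and the plate around the slot.

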